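# Lock the cam cap onto the coolant adapter

## Robot

A 6-joint arm with a two-finger parallel gripper is mounted at the origin on the work surface. World frame = base frame: x ahead of the robot, y to its left, z up, the work surface at z = 0. Lengths are in m, angles in rad, forces in N, time in s.
With the tool pointing down it reaches from about 0.225 to 0.875 m from the base axis. Payload 3.4 kg.
Tool frame: the origin (TCP) lies between the finger pads; the fingertips stand 11 mm ahead of it and the grasp point (between the pads) lies 8 mm behind it (tips_ahead is the distance from the TCP to the fingertips, in m); z points along the fingers, x is the direction in which the jaws open and shut, and the axes are right-handed (so a half turn about z gives the same grasp; the last joint's range is limited). The gripper opens to 85 mm and grips with 20 to 120 N. Pads are 22 mm wide; open, the fingers measure 114 mm over their backs; the gripper's body (76 mm by 85 mm) begins 54 mm behind the grasp point. The pads swing forward as they close: fully open they stand 13 mm farther back than shut.
Start: joints at [-1.3, 0.276, 1.505, -0, 1.361, -0.121], TCP at [0.22, -0.531, 0.242] pointing down, gripper open.
Joint ranges: [-2.89, 2.89], [-0.75, 2.08], [0.22, 2.7], [-1.18, 4.32], [0.11, 2.71], [-2.7, 2.7]. Speed limits (rad/s): [2.57, 2.57, 3.14, 3.14, 3.14, 3.14].

## Interface

Orientations are given as a unit quaternion [w, x, y, z].
In Python, from rig import get_state, get_image, sign_off, masks_of, tips_ahead gives the robot as it stands.
- The arm moves only by the tool play_rows, never from a script. Its argument "series" is a list of rows, each an object of numbers: "fingers": the closure, from -1 (fully open) to 1 (shut); "dx", "dy", "dz": the shift along the world's x, y, z in mm; "turn": the turn about the world's z in rad. A call has 1 to 20 rows; each row shifts and turns the pose as measured when the row begins; what a row does not reach is not made up. A row lasts 1/12 s, in which the tool goes at most 41.7 mm and 7.16 degrees, less where a joint would pass 70% of its speed; a pose out of reach is approached as far as the arm can. A call with a gripper value outside its range is refused whole. The fingers move at their own pace and stop on an object; "squeeze" is the grip in N (left out, the last holds). Time passes only in rows, so rows that do not move let the fingers close. It gives the time, the measured TCP pose, the force and the opening at its end, in the units of the state.
- get_state(): the state, without advancing time (a new reading comes with each control period).
- get_image(name): name is "scene" or "top"; returns a dict with "pixels" (384x512x3 uint8, red, green, blue), "vfov" (degrees; the focal length in pixels is half the picture's height over the tangent of half this angle, whatever the lens; pixels are square), "cx", "cy" (the principal point, pixels), "dist" ([k1, k2, p1, p2, k3] as OpenCV has them; the pictures are not rectified), "rvec" (rotation vector, rad) and "tvec" (3), from world to camera coordinates, as OpenCV has them. Camera axes: x right, y down, z forward; pixel columns grow to the right and rows downward; lengths in m; the calibration is good to about 2 mm. A picture is of the moment at which its call begins. There is no depth.
- sign_off(): hands the job in, once; it reports no verdict.
Trained networks look in a picture, given as the dict that the camera call returned (one of the last four; its "shot" number tells which), for a name from the list of things; names that differ only in an ending like _2 or _b are one class to them, and where a whole thing is asked for, a point or a joint stands for the part that bears it (a point fixed in the world has none). Each returns a list of dicts, best first, with "p" (0 to 1); they miss things now and then, are a little off and sometimes report something else, mostly with a low value. They report only what shows in the picture. A call takes as long as a camera call. They do not tell look-alikes from the thing itself.
- masks_of(picture, label): "region" (384x512 bool, what is visible of it) and "xy" ([column, row] in pixels, amid what is visible of it).
The state is a dict: "clock": time; "qpos": joint angles; "qd": joint speeds; "effort": joint torques, N m; "position": TCP position; "ee_rot": TCP orientation; "contact_force": force on the tool from outside, world axes, zero at the start; "moment": the same for the moment, N m; "width": finger opening in m.
Only numpy, scipy, OpenCV 4.12 (cv2) and the standard library are available. Lean on these libraries where they do the work, as an engineer would, in place of code of your own. Each camera call takes 0.05 s, during which the arm holds its last target. There are 200 camera calls.

## Task

Close the coolant pump's filling port: set the aluminium cam cap on the upright grooved adapter and press it squarely down past its seal until it stops hard, bearing on it for half a second with 18 to 28 N and never more. Then swing its two brass cam arms down together, gently and with neither left behind, until both hang straight down and lock it. Leave the modem, wrench and jar where they are, and let go.

Things in the scene. Friction and masses are not known exactly. Their poses are not given: they have to be found in the camera images.
- cap_center (a point): Centre of the loose aluminium cap, a round cup standing mouth down on the table, at any yaw: 50 mm outer diameter, 41 mm inside, 31 mm high, ceiling inside 26 mm above the mouth, blue disc on top; 0.15 to 0.3 kg. The point is on its axis, 15.5 mm above the mouth. z points up; the brass cam arms are hinged at its +y and -y sides, so the smooth sides to grip are +x and -x.
- adapter_top (a point): Nominal centre of the flat top of the adapter's lip, 185 mm above the table. The adapter is screwed in more or less deeply: its true height differs by up to 6 mm either way, is not measured and must be felt. Upright aluminium; lip 37 mm diameter, 10 mm thick, 3 mm lead-in chamfer; under it a groove 18 mm tall, 26 mm diameter. The cap fits at any yaw; home, its centre is 10.5 mm below the true lip top.
- cam_l_tip (a point): Free end of the brass cam arm on the cap's +y side: a flat bar 14 mm wide, 7 mm thick, 58 mm long from its hinge pin to this end. The pin is parallel to the cap's x, 27 mm from the cap's axis and 3 mm below the cap's centre point.
- cam_r_tip (a point): Free end of the like cam arm on the cap's -y side.
- cam_l (a joint): Swing of the +y arm in rad: 0 = outward and 45 degrees up, 0.785 = level, 2.356 = hanging straight down, locked (a stop). Starts at 0.1 to 0.5. The stiff hinge (0.09 N m) stays where it is left; in the last 0.8 rad its cam lobe enters the groove and can pull the cap down. Both arms locked measure 61 mm over their outer faces.
- cam_r (a joint): The same for the -y arm.
- unit: Beige coolant pump unit, 240 x 220 x 100 mm, fixed, bearing only the adapter, 85 mm tall; origin at the centre of its underside, adapter axis at x = -20 mm, y = 0. On the adapter an orange seal disc, 28 mm diameter, stands 5 mm proud of the lip: the cap pushes it down with 7 N at first, 11 N when flush, then meets the hard lip. It stays down when let go.
- modem: Bystander: black flat modem, 110 x 170 x 34 mm, lying on the table; origin at the centre of its underside.
- wrench: Bystander: steel wrench, 170 mm long, lying on the table; origin under its middle.
- jar: Bystander: glass jar with blue cap, 60 mm diameter, 75 mm high; origin at the centre of its underside.
- cap: The same loose cap with all it carries; origin on its axis at the mouth, 15.5 mm below its centre point.
Mind the look-alikes: they are no part of the job. Of the things like the cap, leave any that is green or orange; of the rest the larger one is meant.

How it is judged:
By the outcome, as a careful person would: the job done as asked, in the order asked, and still so for the second after the job is handed in, with the robot touching nothing.
It also fails if it takes over 72 s, if anything falls off the work surface, if the arm or the gripper's body presses on something with over 40 N, if the wrist force passes 120 N, or if a joint passes its speed limit or range.

## Working session

There is one attempt and no reset: what is moved stays moved. The work goes in short steps, Python scripts to look and compute and a tool call to move; the robot and the scene stay as the last step left them, time stands still between calls to the robot, and variables do not carry over. Pictures are saved under pics/ and viewed, about 8 in all and at most 12, crops included, and the job is handed in when it is done.

Besides the shell and the picture viewer there is one more tool, called as name([rows], argument=value, ...), one row to a line, values as JSON. play_rows: Moves the arm, as the interface text tells. Its arguments: {"type":"object","properties":{"series":{"type":"array"},"squeeze":{"type":"number"}},"required":["series"]}

```bash
ls; mkdir -p pics; cat > h.py <<'E'
import numpy as np,cv2
from rig import *
def cam(im):
    f=im['pixels'].shape[0]/2/np.tan(np.radians(im['vfov'])/2)
    return np.array([[f,0,im['cx']],[0,f,im['cy']],[0,0,1]]),np.array(im['dist'],float),np.array(im['rvec'],float),np.array(im['tvec'],float)
def proj(im,P):
    K,d,r,t=cam(im);return cv2.projectPoints(np.array(P,float).reshape(-1,1,3),r,t,K,d)[0].reshape(-1,2)
def ray(im,uv):
    K,d,r,t=cam(im);R=cv2.Rodrigues(r)[0]
    n=cv2.undistortPoints(np.array(uv,float).reshape(-1,1,2),K,d).reshape(-1,2)
    D=np.c_[n,np.ones(len(n))]@R
    return -R.T@t.ravel(),D
def atz(im,uv,z):
    c,D=ray(im,uv);return c+D*((z-c[2])/D[:,2])[:,None]
def save(im,name,box=None,s=1):
    p=im['pixels'][:,:,::-1]
    if box: p=p[box[1]:box[3],box[0]:box[2]]
    cv2.imwrite('pics/'+name,cv2.resize(p,None,fx=s,fy=s,interpolation=cv2.INTER_CUBIC))
E
python3 - <<'E'
from h import *
print(get_state(),tips_ahead)
for n in('top','scene'):
    im=get_image(n);save(im,n+'0.png',s=1.5)
    for l in('cap','unit','cam_l_tip','cam_r_tip','modem','wrench','jar','adapter_top','cap_center'):
        try:
            for m in masks_of(im,l):print(n,l,round(m['p'],2),np.round(m['xy']),m['region'].sum(),np.round(atz(im,[m['xy']],.0155)[0],3))
        except Exception as e:print(n,l,e)
E
```

```text
pics
{'clock': 0.0, 'qpos': array([-1.29997117e+00,  2.76564785e-01,  1.50617175e+00, -2.74597369e-05,
        1.36071595e+00, -1.21016578e-01]), 'qd': array([-1.09090002e-03,  1.31854916e-04,  1.16491781e-03, -2.10850224e-03,
        2.23071786e-05,  1.65184694e-03]), 'effort': array([-2.25716161e-03, -4.16781485e+01, -2.45810974e+01, -4.86821591e-04,
        1.11464443e-02, -2.41186314e-06]), 'position': array([ 0.21941989, -0.53090656,  0.24144155]), 'ee_rot': array([-5.96323283e-04,  8.31232616e-01, -5.55923982e-01, -7.13671085e-04]), 'contact_force': array([-0.07028018,  0.01320793, -0.79428076]), 'moment': array([ 0.04374737, -0.01362772, -0.00776485]), 'width': 0.08559277083198738} 0.011
top cap 0.94 [220. 177.] 632 [0.563 0.206 0.016]
top cap 0.77 [178. 221.] 377 [0.454 0.313 0.016]
top cap 0.59 [296.  94.] 239 [0.77  0.011 0.016]
top cap 0.57 [196. 298.] 690 [0.266 0.269 0.016]
top unit 0.98 [341. 173.] 10125 [ 0.568 -0.096  0.016]
top unit 0.56 [221. 181.] 603 [0.553 0.204 0.016]
top cam_l_tip 0.66 [210. 160.] 127 [0.607 0.232 0.016]
top cam_l_tip 0.56 [262. 260.] 585 [0.35
[... 1185 characters left out ...]
.] 18 [0.777 0.04  0.015]
scene cam_r_tip 0.58 [288. 166.] 58 [0.178 0.241 0.015]
scene cam_r_tip 0.43 [264. 223.] 70 [0.482 0.17  0.015]
scene modem 0.59 [271. 298.] 3912 [0.729 0.195 0.015]
scene modem 0.31 [267. 223.] 92 [0.483 0.178 0.015]
scene wrench 0.62 [239. 203.] 211 [0.396 0.096 0.015]
scene jar 0.77 [367. 263.] 888 [0.614 0.422 0.015]
scene adapter_top 0.59 [157. 228.] 8949 [ 0.522 -0.112  0.015]
scene cap_center 0.97 [278. 243.] 522 [0.557 0.209 0.015]
scene cap_center 0.78 [187. 305.] 441 [0.761 0.021 0.015]
scene cap_center 0.59 [294. 177.] 344 [0.246 0.26  0.015]
scene cap_center 0.49 [316. 218.] 257 [0.449 0.313 0.015]
scene cap_center 0.41 [288. 249.] 78 [0.579 0.233 0.015]
```

```bash
python3 -c "
import cv2,numpy as np
cv2.imwrite('pics/both.png',cv2.resize(np.vstack([cv2.imread('pics/top0.png'),cv2.imread('pics/scene0.png')]),(400,600)))"
```

```text
(no output)
```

View pics/top0.png

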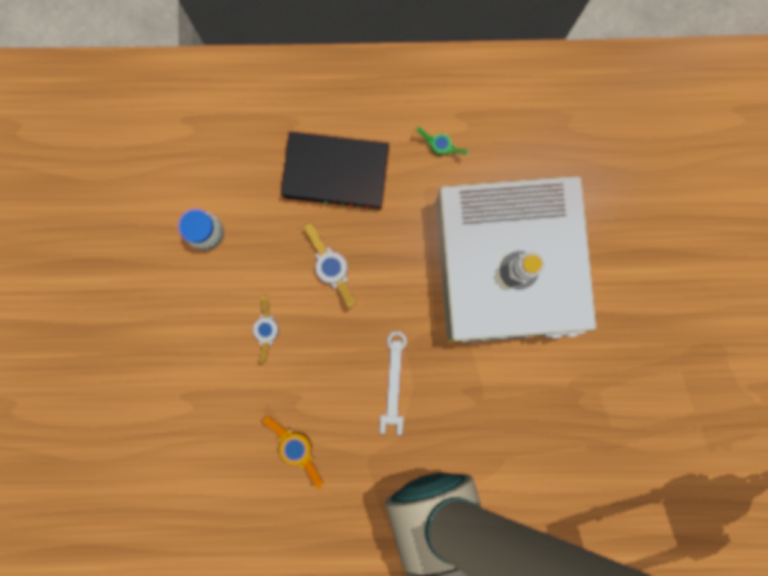

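View pics/scene0.png

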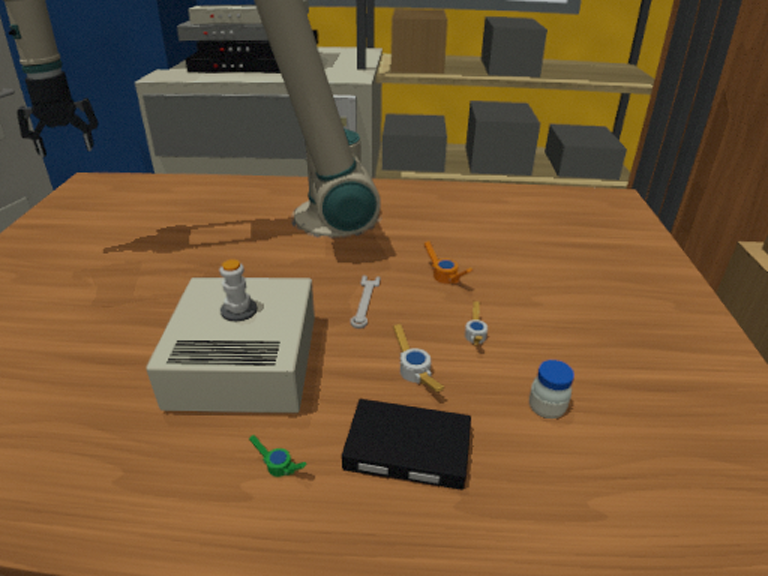

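The cap meant is the larger white one with the blue disc, at about (330,267) in the top picture and (415,360) in the scene picture. The smaller white one, the green and the orange are look-alikes. The adapter with its orange seal is at (532,265) in the top picture and (232,266) in the scene picture. Next I refine these positions from the disc colours and both cameras.

```bash
cat >> h.py <<'E'
from scipy.optimize import least_squares
def blob(im,lo,hi,near,r=25):
    h=cv2.cvtColor(im['pixels'],cv2.COLOR_RGB2HSV);m=cv2.inRange(h,np.array(lo),np.array(hi))
    k=np.zeros_like(m);cv2.circle(k,(int(near[0]),int(near[1])),r,255,-1);m&=k
    n,lab,st,c=cv2.connectedComponentsWithStats(m)
    i=1+np.argmax(st[1:,4]);return c[i],st[i,4],m
BL=((95,80,40),(130,255,255));OR=((8,150,120),(28,255,255));BR=((14,100,60),(32,255,255))
def tri(ims,uvs,x0):
    return least_squares(lambda X:np.concatenate([proj(i,X)[0]-u for i,u in zip(ims,uvs)]),x0)
E
python3 - <<'E'
from h import *
t,s=get_image('top'),get_image('scene')
a,na,_=blob(t,*BL,(220,178),16);b,nb,_=blob(s,*BL,(277,240),16)
print('cap disc',a,na,b,nb,atz(t,[a],.031),atz(s,[b],.031));r=tri([t,s],[a,b],[.56,.2,.03]);print(r.x,r.fun)
a,na,_=blob(t,*OR,(355,176),14);b,nb,_=blob(s,*OR,(155,177),14)
print('seal',a,na,b,nb,atz(t,[a],.19),atz(s,[b],.19));r=tri([t,s],[a,b],[.56,-.1,.19]);print(r.x,r.fun)
for im,l,ps in((t,'top',((210,160),(232,197))),(s,'scene',((287,255),(267,224)))):
    for p in ps:
        m=[q for q in masks_of(im,'cam_l_tip')+masks_of(im,'cam_r_tip') if np.hypot(*(np.array(q['xy'])-p))<8]
        if m:
            ys,xs=np.nonzero(m[0]['region']);print(l,p,np.round(m[0]['xy'],1),'cols',xs.min(),xs.max(),'rows',ys.min(),ys.max())
# unit corner yaw
for m in masks_of(t,'unit')[:1]:
    c=cv2.findContours(m['region'].astype('uint8'),0,2)[0];print(cv2.minAreaRect(max(c,key=len)))
v=np.vstack([cv2.resize(t['pixels'][145:210,190:260],(560,520),interpolation=2)]);u=cv2.resize(s['pixels'][205:275,250:310],(240,280),interpolation=2)
cv2.imwrite('pics/c1.png',np.hstack([v[:,:,::-1],np.pad(u,((0,240),(0,0),(0,0)))[:,:,::-1]]))
E
```

```text
cap disc [220.26415094 177.59433962] 106 [276.53409091 238.27272727] 88 [[0.55895673 0.20545525 0.031     ]] [[0.55762457 0.20443995 0.031     ]]
[0.55883515 0.20489159 0.03213726] [ 0.19782733 -0.00673225  0.19944186 -0.00426576]
seal [354.29347826 175.44565217] 92 [155.08205128 173.0974359 ] 390 [[ 0.54062523 -0.08728846  0.19      ]] [[ 0.52790376 -0.08833311  0.19      ]]
[ 0.5395869  -0.08475554  0.19754066] [-0.34773535  0.08873631 -0.39802767 -0.05274177]
top (210, 160) [209.2 161.5] cols 204 218 rows 150 170
scene (287, 255) [286.6 252.2] cols 280 293 rows 248 259
((342.80328369140625, 173.33607482910156), (107.4659194946289, 98.59342193603516), 84.80557250976562)
```

View pics/c1.png

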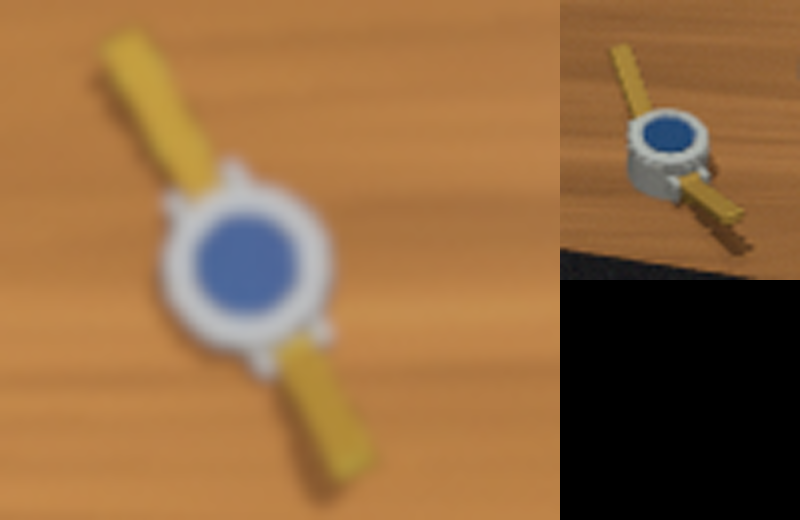

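The crop shows the cap with both arms up: tips near (206,150) and (234,204) in the top image, and (265,217) and (295,259) in the scene image. I fit yaw and arm angles to these and remeasure the seal with a tighter colour range.

```bash
python3 - <<'E'
from h import *
t,s=get_image('top'),get_image('scene')
c=np.array([.5588,.2050,.0155])
def tip(y,a,sg):
    e=np.pi/4-a; r=27e-3+58e-3*np.cos(e); d=np.array([-np.sin(y),np.cos(y),0])
    return c+sg*d*r+[0,0,-.003+.058*np.sin(e)]
obs=[(t,1,(206.3,150.2)),(t,-1,(233.8,203.8)),(s,-1,(265,217)),(s,1,(295,259))]
f=lambda p:np.concatenate([proj(i,tip(p[0],p[1 if g>0 else 2],g))[0]-u for i,g,u in obs])
r=least_squares(f,[-1.05,.3,.3]);print(r.x,np.degrees(r.x[0]),r.fun.round(1))
for a in((6,190,140),(10,170,150),(10,200,150)):
    p,n,_=blob(t,a,(26,255,255),(355,176),14);q,m,k=blob(s,a,(26,255,255),(155,177),14)
    z=tri([t,s],[p,q],[.56,-.1,.19]);print(p,n,q,m,z.x.round(4),z.fun.round(2),atz(t,[p],.19).round(4),atz(s,[q],.19).round(4))
# unit top corners
m=masks_of(t,'unit')[0]['region'].astype('uint8')
k=cv2.approxPolyDP(max(cv2.findContours(m,0,2)[0],key=len),6,True).reshape(-1,2);print(k.tolist(),atz(t,k,.1).round(3).tolist())
print(t['pixels'][170:182:2,348:362:2].tolist()[2])
E
```

```text
[-1.08612036  0.39562031  0.13931257] -62.230112430698085 [-1.5 -1.2  0.6 -0.5 -0.9 -0.5 -2.2 -0. ]
[354.38709677 175.58064516] 62 [153.47540984 175.93442623] 61 [ 0.5405 -0.0879  0.1899] [ 0.21 -0.06  0.24  0.03] [[ 0.5403 -0.0875  0.19  ]] [[ 0.5404 -0.0885  0.19  ]]
[354.34567901 175.45679012] 81 [153.3968254  175.44444444] 63 [ 0.5406 -0.0877  0.1914] [ 0.29 -0.07  0.33  0.04] [[ 0.5406 -0.0874  0.19  ]] [[ 0.5384 -0.0893  0.19  ]]
[355.15384615 177.69230769] 13 [153.41509434 175.8490566 ] 53 [ 0.5362 -0.0899  0.1874] [ 0.15 -0.04  0.18  0.02] [[ 0.5358 -0.0889  0.19  ]] [[ 0.5401 -0.0888  0.19  ]]
[[384, 117], [294, 127], [299, 226], [395, 219]] [[0.686, -0.182, 0.1], [0.667, 0.028, 0.1], [0.436, 0.022, 0.1], [0.449, -0.198, 0.1]]
[[170, 151, 124], [194, 159, 52], [196, 162, 47], [196, 162, 46], [196, 161, 44], [197, 161, 45], [196, 165, 89]]
```

play_rows([
  {"dx": 30,"dy": 25},
  {"dx": 30,"dy": 25},
  {"dx": 30,"dy": 25},
  {"dx": 30,"dy": 25},
  {"dx": 30,"dy": 25},
  {"dx": 30,"dy": 25},
])

```text
invalid input at $.series[0]: expected keys fingers, dx, dy, dz, turn
```

play_rows([
  {"fingers": -1,"dx": 17,"dy": 36,"dz": 0,"turn": 0.01},
  {"fingers": -1,"dx": 17,"dy": 36,"dz": 0,"turn": 0.01},
  {"fingers": -1,"dx": 17,"dy": 36,"dz": 0,"turn": 0.01},
  {"fingers": -1,"dx": 17,"dy": 36,"dz": 0,"turn": 0.01},
  {"fingers": -1,"dx": 17,"dy": 36,"dz": 0,"turn": 0.01},
  {"fingers": -1,"dx": 17,"dy": 36,"dz": 0,"turn": 0.01},
  {"fingers": -1,"dx": 17,"dy": 36,"dz": 0,"turn": 0.01},
  {"fingers": -1,"dx": 17,"dy": 36,"dz": 0,"turn": 0.01},
  {"fingers": -1,"dx": 17,"dy": 36,"dz": 0,"turn": 0.01},
  {"fingers": -1,"dx": 17,"dy": 36,"dz": 0,"turn": 0},
  {"fingers": -1,"dx": 17,"dy": 36,"dz": 0,"turn": 0},
  {"fingers": -1,"dx": 17,"dy": 36,"dz": 0,"turn": 0},
  {"fingers": -1,"dx": 17,"dy": 36,"dz": 0,"turn": 0},
  {"fingers": -1,"dx": 17,"dy": 36,"dz": 0,"turn": 0},
  {"fingers": -1,"dx": 17,"dy": 36,"dz": 0,"turn": 0},
  {"fingers": -1,"dx": 17,"dy": 36,"dz": 0,"turn": 0},
  {"fingers": -1,"dx": 17,"dy": 36,"dz": 0,"turn": 0},
  {"fingers": -1,"dx": 17,"dy": 36,"dz": 0,"turn": 0},
], squeeze=60)

```text
clock: 3.2
position: [0.5293, 0.1379, 0.2448]
ee_rot: [0.002, 0.853, -0.522, 0.008]
contact_force: [0.7, -0.7, 0.0]
width: 0.0854
```

play_rows([
  {"fingers": -1,"dx": 14,"dy": 33,"dz": 0,"turn": 0.01},
  {"fingers": -1,"dx": 14,"dy": 33,"dz": 0,"turn": 0},
  {"fingers": -1,"dx": 0,"dy": 0,"dz": -35,"turn": 0},
  {"fingers": -1,"dx": 0,"dy": 0,"dz": -35,"turn": 0},
  {"fingers": -1,"dx": 0,"dy": 0,"dz": -35,"turn": 0},
  {"fingers": -1,"dx": 0,"dy": 0,"dz": -35,"turn": 0},
  {"fingers": -1,"dx": 0,"dy": 0,"dz": -20,"turn": 0},
  {"fingers": -1,"dx": 0,"dy": 0,"dz": 0,"turn": 0},
])

```text
clock: 3.87
position: [0.5646, 0.221, 0.0819]
ee_rot: [-0.006, 0.859, -0.512, 0.012]
contact_force: [-0.3, 0.4, -0.2]
width: 0.085
```

```bash
python3 - <<'E'
from h import *
s=get_state();print(s['position'].round(4),s['ee_rot'].round(4),s['qpos'].round(2))
t=get_image('top');a,na,_=blob(t,*BL,(220,178),16);print(a,na,atz(t,[a],.031))
im=get_image('scene');save(im,'s1.png',(220,180,340,280),5)
E
```

```text
[0.5646 0.221  0.0819] [-0.0063  0.8588 -0.5121  0.0125] [ 0.26  0.44  1.69 -0.01  0.99  1.34]
[221.8   180.175] 40 [[0.55248983 0.20173882 0.031     ]]
```

View pics/s1.png

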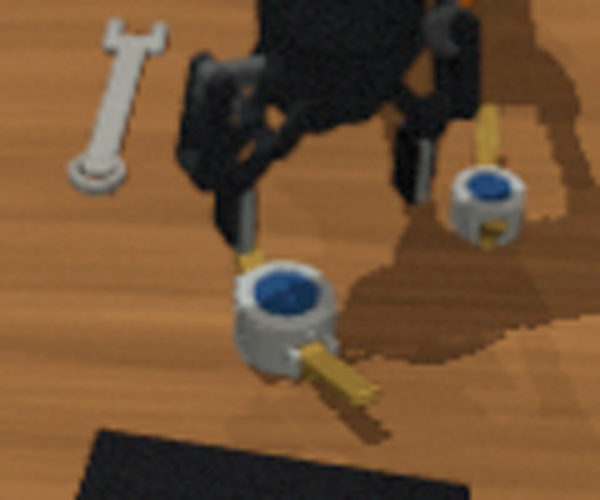

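The gripper is above the cap and offset toward +y. The cap is unmoved. I correct the position and check whether the small tilt remains.

play_rows([
  {"fingers": -1,"dx": -3,"dy": -8,"dz": 0,"turn": 0},
  {"fingers": -1,"dx": -3,"dy": -8,"dz": 0,"turn": 0},
  {"fingers": -1,"dx": 0,"dy": 0,"dz": 0,"turn": 0},
  {"fingers": -1,"dx": 0,"dy": 0,"dz": 0,"turn": 0},
])

```text
clock: 4.3
position: [0.5652, 0.2045, 0.0928]
ee_rot: [-0.013, 0.859, -0.512, 0.019]
contact_force: [0.2, 0.3, 0.1]
width: 0.0856
```

```bash
cat > st.py <<'E'
from h import *
from scipy.spatial.transform import Rotation as Ro
s=get_state();R=Ro.from_quat(np.r_[s['ee_rot'][1:],s['ee_rot'][0]]).as_matrix()
print('pos',(s['position']*1e3).round(1),'jaw deg',np.degrees(np.arctan2(R[1,0],R[0,0])).round(1),'toolz',R[:,2].round(4),'F',s['contact_force'].round(1),'M',s['moment'].round(2),'w',round(s['width']*1e3,1),'t',s['clock'],'q6',s['qpos'][5].round(2))
E
python3 st.py
```

```text
pos [565.2 204.5  92.8] jaw deg -61.7 toolz [ 0.0463  0.0022 -0.9989] F [0.2 0.3 0.1] M [-0.01  0.02  0.  ] w 85.6 t 4.3 q6 1.32
```

play_rows([
  {"fingers": -1,"dx": 0,"dy": 0,"dz": 0,"turn": 0},
  {"fingers": -1,"dx": 0,"dy": 0,"dz": 0,"turn": 0},
  {"fingers": -1,"dx": 0,"dy": 0,"dz": 0,"turn": 0},
])

```text
clock: 4.55
position: [0.5669, 0.2041, 0.0962]
ee_rot: [-0.015, 0.858, -0.513, 0.022]
contact_force: [-0.3, -1.0, -1.0]
width: 0.0854
```

```bash
python3 st.py
```

```text
pos [566.9 204.1  96.2] jaw deg -61.8 toolz [ 0.0524  0.0037 -0.9986] F [-0.3 -1.  -1. ] M [-0.01  0.01 -0.06] w 85.4 t 4.55 q6 1.32
```

play_rows([
  {"fingers": -1,"dx": -2,"dy": 0,"dz": 0,"turn": 0},
  {"fingers": -1,"dx": -2,"dy": 0,"dz": 0,"turn": 0},
  {"fingers": -1,"dx": -2,"dy": 0,"dz": 0,"turn": 0},
])

```text
clock: 4.8
position: [0.5613, 0.2044, 0.0968]
ee_rot: [-0.016, 0.858, -0.513, 0.022]
contact_force: [-0.2, 0.2, -0.6]
width: 0.0852
```

```bash
python3 st.py
```

```text
pos [561.3 204.4  96.8] jaw deg -61.8 toolz [ 0.054   0.0042 -0.9985] F [-0.2  0.2 -0.6] M [-0.03  0.04 -0.02] w 85.2 t 4.8 q6 1.32
```

play_rows([
  {"fingers": -1,"dx": 0,"dy": 0,"dz": 35,"turn": 0},
  {"fingers": -1,"dx": 0,"dy": 0,"dz": 35,"turn": 0},
  {"fingers": -1,"dx": 0,"dy": 0,"dz": 35,"turn": 0},
  {"fingers": -1,"dx": 0,"dy": 0,"dz": 0,"turn": 0},
  {"fingers": -1,"dx": 0,"dy": 0,"dz": 0,"turn": 0},
  {"fingers": -1,"dx": 0,"dy": 0,"dz": 0,"turn": 0},
])

```text
clock: 5.3
position: [0.5567, 0.2046, 0.2034]
ee_rot: [-0.013, 0.859, -0.512, 0.019]
contact_force: [-0.3, 0.3, -0.6]
width: 0.0856
```

```bash
python3 st.py
```

```text
pos [556.7 204.6 203.4] jaw deg -61.7 toolz [ 0.0465  0.0028 -0.9989] F [-0.3  0.3 -0.6] M [ 0.05 -0.05 -0.  ] w 85.6 t 5.3 q6 1.32
```

play_rows([
  {"fingers": -1,"dx": -40,"dy": 0,"dz": 0,"turn": 0},
  {"fingers": -1,"dx": -40,"dy": 0,"dz": 0,"turn": 0},
  {"fingers": -1,"dx": 0,"dy": 0,"dz": 0,"turn": 0},
  {"fingers": -1,"dx": 0,"dy": 0,"dz": 0,"turn": 0},
  {"fingers": -1,"dx": 0,"dy": 0,"dz": 0,"turn": 0},
])

```text
clock: 5.72
position: [0.4704, 0.2035, 0.1963]
ee_rot: [-0.009, 0.859, -0.512, 0.015]
contact_force: [1.5, 0.7, 0.4]
width: 0.0858
```

```bash
python3 st.py
```

```text
pos [470.4 203.5 196.3] jaw deg -61.7 toolz [ 3.510e-02 -3.000e-04 -9.994e-01] F [1.5 0.7 0.4] M [-0.04 -0.03  0.05] w 85.8 t 5.7167 q6 1.36
```

play_rows([
  {"fingers": -1,"dx": 10,"dy": 0,"dz": 0,"turn": 0},
  {"fingers": -1,"dx": 10,"dy": 0,"dz": 0,"turn": 0},
  {"fingers": -1,"dx": 10,"dy": 0,"dz": 0,"turn": 0},
  {"fingers": -1,"dx": 10,"dy": 0,"dz": 0,"turn": 0},
  {"fingers": -1,"dx": 10,"dy": 0,"dz": 0,"turn": 0},
  {"fingers": -1,"dx": 10,"dy": 0,"dz": 0,"turn": 0},
  {"fingers": -1,"dx": 5,"dy": 0,"dz": 0,"turn": 0},
  {"fingers": -1,"dx": 0,"dy": 0,"dz": 0,"turn": 0},
  {"fingers": -1,"dx": 0,"dy": 0,"dz": 0,"turn": 0},
])

```text
clock: 6.47
position: [0.5497, 0.203, 0.1934]
ee_rot: [-0.009, 0.858, -0.513, 0.016]
contact_force: [-1.0, -0.2, -0.1]
width: 0.0855
```

```bash
python3 st.py
```

```text
pos [549.7 203.  193.4] jaw deg -61.8 toolz [ 3.640e-02 -8.000e-04 -9.993e-01] F [-1.  -0.2 -0.1] M [0.02 0.05 0.07] w 85.5 t 6.4667 q6 1.32
```

play_rows([
  {"fingers": -1,"dx": -40,"dy": 0,"dz": 0,"turn": 0},
  {"fingers": -1,"dx": -40,"dy": 0,"dz": 0,"turn": 0},
  {"fingers": -1,"dx": 0,"dy": 0,"dz": 0,"turn": 0},
  {"fingers": -1,"dx": 0,"dy": 0,"dz": 0,"turn": 0},
  {"fingers": -1,"dx": 0,"dy": 0,"dz": 0,"turn": 0},
  {"fingers": -1,"dx": -40,"dy": 0,"dz": 0,"turn": 0},
  {"fingers": -1,"dx": -40,"dy": 0,"dz": 0,"turn": 0},
  {"fingers": -1,"dx": 0,"dy": 0,"dz": 0,"turn": 0},
  {"fingers": -1,"dx": 0,"dy": 0,"dz": 0,"turn": 0},
  {"fingers": -1,"dx": 0,"dy": 0,"dz": 0,"turn": 0},
])

```text
clock: 7.3
position: [0.3868, 0.2028, 0.1925]
ee_rot: [-0.009, 0.857, -0.514, 0.016]
contact_force: [-0.5, -0.1, -0.7]
width: 0.0858
```

```bash
python3 st.py
```

```text
pos [386.8 202.8 192.5] jaw deg -61.9 toolz [ 3.650e-02 -5.000e-04 -9.993e-01] F [-0.5 -0.1 -0.7] M [ 0.05 -0.08  0.03] w 85.8 t 7.3 q6 1.42
```

play_rows([
  {"fingers": -1,"dx": 12,"dy": 0,"dz": 0,"turn": 0},
  {"fingers": -1,"dx": 12,"dy": 0,"dz": 0,"turn": 0},
  {"fingers": -1,"dx": 12,"dy": 0,"dz": 0,"turn": 0},
  {"fingers": -1,"dx": 12,"dy": 0,"dz": 0,"turn": 0},
  {"fingers": -1,"dx": 12,"dy": 0,"dz": 0,"turn": 0},
  {"fingers": -1,"dx": 12,"dy": 0,"dz": 0,"turn": 0},
  {"fingers": -1,"dx": 12,"dy": 0,"dz": 0,"turn": 0},
  {"fingers": -1,"dx": 12,"dy": 0,"dz": 0,"turn": 0},
  {"fingers": -1,"dx": 12,"dy": 0,"dz": 0,"turn": 0},
  {"fingers": -1,"dx": 12,"dy": 0,"dz": 0,"turn": 0},
  {"fingers": -1,"dx": 6,"dy": 0,"dz": 0,"turn": 0},
  {"fingers": -1,"dx": 0,"dy": 0,"dz": 0,"turn": 0},
  {"fingers": -1,"dx": 0,"dy": 0,"dz": 0,"turn": 0},
])

```text
clock: 8.38
position: [0.5418, 0.2013, 0.1894]
ee_rot: [-0.011, 0.856, -0.517, 0.018]
contact_force: [0.3, 0.8, 0.7]
width: 0.0856
```

```bash
python3 st.py
```

```text
pos [541.8 201.3 189.4] jaw deg -62.3 toolz [ 4.210e-02 -5.000e-04 -9.991e-01] F [0.3 0.8 0.7] M [-0.02  0.05 -0.02] w 85.6 t 8.3833 q6 1.33
```

play_rows([
  {"fingers": -1,"dx": 0,"dy": 0,"dz": 40,"turn": 0},
  {"fingers": -1,"dx": 0,"dy": 0,"dz": 40,"turn": 0},
  {"fingers": -1,"dx": 0,"dy": 0,"dz": 40,"turn": 0},
  {"fingers": -1,"dx": 0,"dy": 0,"dz": 40,"turn": 0},
  {"fingers": -1,"dx": 0,"dy": 0,"dz": 0,"turn": 0},
  {"fingers": -1,"dx": 0,"dy": 0,"dz": 0,"turn": 0},
  {"fingers": -1,"dx": 0,"dy": 0,"dz": 0,"turn": 0},
  {"fingers": -1,"dx": 0,"dy": 0,"dz": 0,"turn": 0},
  {"fingers": -1,"dx": 0,"dy": 0,"dz": 0,"turn": 0},
])

```text
clock: 9.13
position: [0.5333, 0.1996, 0.3507]
ee_rot: [-0.005, 0.856, -0.517, 0.012]
contact_force: [0.1, -0.3, -0.3]
width: 0.0853
```

```bash
python3 st.py
```

```text
pos [533.3 199.6 350.7] jaw deg -62.3 toolz [ 0.0266 -0.0036 -0.9996] F [ 0.1 -0.3 -0.3] M [ 0.03 -0.01 -0.  ] w 85.3 t 9.1333 q6 1.33
```

play_rows([
  {"fingers": -1,"dx": 0,"dy": 0,"dz": -8,"turn": 0},
  {"fingers": -1,"dx": 0,"dy": 0,"dz": -8,"turn": 0},
  {"fingers": -1,"dx": 0,"dy": 0,"dz": -8,"turn": 0},
  {"fingers": -1,"dx": 0,"dy": 0,"dz": -8,"turn": 0},
  {"fingers": -1,"dx": 0,"dy": 0,"dz": -8,"turn": 0},
  {"fingers": -1,"dx": 0,"dy": 0,"dz": -8,"turn": 0},
  {"fingers": -1,"dx": 0,"dy": 0,"dz": -8,"turn": 0},
  {"fingers": -1,"dx": 0,"dy": 0,"dz": -4,"turn": 0},
  {"fingers": -1,"dx": 0,"dy": 0,"dz": 0,"turn": 0},
  {"fingers": -1,"dx": 0,"dy": 0,"dz": 0,"turn": 0},
])

```text
clock: 9.97
position: [0.5297, 0.1987, 0.2761]
ee_rot: [0.0, 0.856, -0.517, 0.007]
contact_force: [-0.1, -0.7, -0.1]
width: 0.0853
```

```bash
python3 st.py
```

```text
pos [529.7 198.7 276.1] jaw deg -62.2 toolz [ 0.0113 -0.0073 -0.9999] F [-0.1 -0.7 -0.1] M [0.03 0.05 0.01] w 85.3 t 9.9667 q6 1.33
```

play_rows([
  {"fingers": -1,"dx": 3,"dy": 1,"dz": -10,"turn": 0},
  {"fingers": -1,"dx": 3,"dy": 1,"dz": -10,"turn": 0},
  {"fingers": -1,"dx": 3,"dy": 1,"dz": -10,"turn": 0},
  {"fingers": -1,"dx": 3,"dy": 1,"dz": -10,"turn": 0},
  {"fingers": -1,"dx": 3,"dy": 1,"dz": -10,"turn": 0},
  {"fingers": -1,"dx": 3,"dy": 1,"dz": -10,"turn": 0},
  {"fingers": -1,"dx": 3,"dy": 0,"dz": -10,"turn": 0},
  {"fingers": -1,"dx": 3,"dy": 0,"dz": -10,"turn": 0},
  {"fingers": -1,"dx": 3,"dy": 0,"dz": -10,"turn": 0},
  {"fingers": -1,"dx": 0,"dy": 0,"dz": -10,"turn": 0},
  {"fingers": -1,"dx": 0,"dy": 0,"dz": -10,"turn": 0},
  {"fingers": -1,"dx": 0,"dy": 0,"dz": -10,"turn": 0},
  {"fingers": -1,"dx": 0,"dy": 0,"dz": -10,"turn": 0},
  {"fingers": -1,"dx": 0,"dy": 0,"dz": -10,"turn": 0},
  {"fingers": -1,"dx": 0,"dy": 0,"dz": -10,"turn": 0},
  {"fingers": -1,"dx": 0,"dy": 0,"dz": -6,"turn": 0},
  {"fingers": -1,"dx": 0,"dy": 0,"dz": -3,"turn": 0},
  {"fingers": -1,"dx": 0,"dy": 0,"dz": 0,"turn": 0},
  {"fingers": -1,"dx": 0,"dy": 0,"dz": 0,"turn": 0},
])

```text
clock: 11.55
position: [0.5596, 0.2052, 0.0991]
ee_rot: [0.0, 0.856, -0.517, 0.007]
contact_force: [-0.4, 0.3, 0.0]
width: 0.0855
```

```bash
python3 st.py
```

```text
pos [559.6 205.2  99.1] jaw deg -62.3 toolz [ 0.0113 -0.0073 -0.9999] F [-0.4  0.3  0. ] M [-0.03  0.04  0.01] w 85.5 t 11.55 q6 1.33
```

play_rows([
  {"fingers": -1,"dx": 0,"dy": 0,"dz": -10,"turn": 0},
  {"fingers": -1,"dx": 0,"dy": 0,"dz": -10,"turn": 0},
  {"fingers": -1,"dx": 0,"dy": 0,"dz": -10,"turn": 0},
  {"fingers": -1,"dx": 0,"dy": 0,"dz": -10,"turn": 0},
  {"fingers": -1,"dx": 0,"dy": 0,"dz": -10,"turn": 0},
  {"fingers": -1,"dx": 0,"dy": 0,"dz": -8,"turn": 0},
  {"fingers": -1,"dx": 0,"dy": 0,"dz": -5,"turn": 0},
  {"fingers": -1,"dx": 0,"dy": 0,"dz": -3,"turn": 0},
  {"fingers": -1,"dx": 0,"dy": 0,"dz": 0,"turn": 0},
  {"fingers": -1,"dx": 0,"dy": 0,"dz": 0,"turn": 0},
])

```text
clock: 12.38
position: [0.5599, 0.2053, 0.0264]
ee_rot: [-0.0, 0.856, -0.517, 0.007]
contact_force: [0.6, -0.6, 0.9]
width: 0.0853
```

```bash
python3 st.py
```

```text
pos [559.9 205.3  26.4] jaw deg -62.3 toolz [ 0.0125 -0.007  -0.9999] F [ 0.6 -0.6  0.9] M [ 0.05 -0.   -0.02] w 85.3 t 12.3833 q6 1.34
```

play_rows([
  {"fingers": -1,"dx": -0.5,"dy": 0,"dz": -5,"turn": 0},
  {"fingers": -1,"dx": -0.5,"dy": 0,"dz": -4,"turn": 0},
  {"fingers": -1,"dx": 0,"dy": 0,"dz": -1,"turn": 0},
  {"fingers": -1,"dx": 0,"dy": 0,"dz": 0,"turn": 0},
  {"fingers": 0,"dx": 0,"dy": 0,"dz": 0,"turn": 0},
  {"fingers": 0,"dx": 0,"dy": 0,"dz": 0,"turn": 0},
  {"fingers": 0,"dx": 0,"dy": 0,"dz": 0,"turn": 0},
  {"fingers": 1,"dx": 0,"dy": 0,"dz": 0,"turn": 0},
  {"fingers": 1,"dx": 0,"dy": 0,"dz": 0,"turn": 0},
  {"fingers": 1,"dx": 0,"dy": 0,"dz": 0,"turn": 0},
  {"fingers": 1,"dx": 0,"dy": 0,"dz": 0,"turn": 0},
], squeeze=60)

```text
clock: 13.3
position: [0.5604, 0.2059, 0.0176]
ee_rot: [-0.002, 0.856, -0.517, 0.009]
contact_force: [0.1, 0.9, 0.5]
width: 0.0484
```

```bash
python3 st.py
```

```text
pos [560.4 205.9  17.6] jaw deg -62.3 toolz [ 0.0172 -0.0056 -0.9998] F [0.1 0.9 0.5] M [ 0.09  0.11 -0.05] w 48.4 t 13.3 q6 1.34
```

play_rows([
  {"fingers": 1,"dx": 0,"dy": 0,"dz": 3,"turn": 0},
  {"fingers": 1,"dx": 0,"dy": 0,"dz": 6,"turn": 0},
  {"fingers": 1,"dx": 0,"dy": 0,"dz": 10,"turn": 0},
  {"fingers": 1,"dx": 0,"dy": 0,"dz": 10,"turn": 0},
  {"fingers": 1,"dx": 0,"dy": 0,"dz": 10,"turn": 0},
  {"fingers": 1,"dx": 0,"dy": 0,"dz": 5,"turn": 0},
  {"fingers": 1,"dx": 0,"dy": 0,"dz": 2,"turn": 0},
  {"fingers": 1,"dx": 0,"dy": 0,"dz": 0,"turn": 0},
])

```text
clock: 13.97
position: [0.5588, 0.2053, 0.0677]
ee_rot: [-0.001, 0.856, -0.517, 0.008]
contact_force: [0.1, -0.2, -2.9]
width: 0.0488
```

```bash
python3 st.py; python3 - <<'E'
from h import *
s=get_image('scene');save(s,'s2.png',(220,160,340,260),4)
E
```

```text
pos [558.8 205.3  67.7] jaw deg -62.3 toolz [ 0.0144 -0.0066 -0.9999] F [ 0.1 -0.2 -2.9] M [-0.02 -0.04  0.04] w 48.8 t 13.9667 q6 1.33
```

View pics/s2.png

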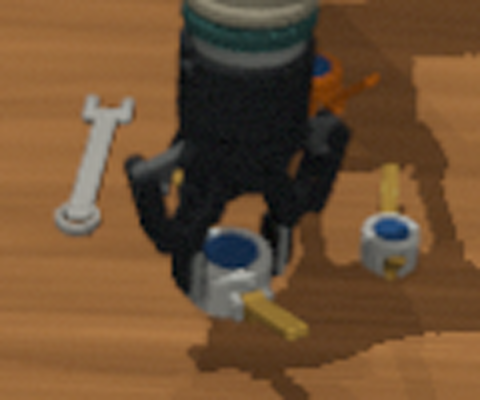

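The cap is held level and clear of the table, with its arms unchanged. Next I lift it and carry it over.

play_rows([
  {"fingers": 1,"dx": 0,"dy": 0,"dz": 5,"turn": 0},
  {"fingers": 1,"dx": 0,"dy": 0,"dz": 10,"turn": 0},
  {"fingers": 1,"dx": 0,"dy": 0,"dz": 14,"turn": 0},
  {"fingers": 1,"dx": 0,"dy": 0,"dz": 14,"turn": 0},
  {"fingers": 1,"dx": 0,"dy": 0,"dz": 14,"turn": 0},
  {"fingers": 1,"dx": 0,"dy": 0,"dz": 14,"turn": 0},
  {"fingers": 1,"dx": 0,"dy": 0,"dz": 14,"turn": 0},
  {"fingers": 1,"dx": 0,"dy": 0,"dz": 14,"turn": 0},
  {"fingers": 1,"dx": 0,"dy": 0,"dz": 14,"turn": 0},
  {"fingers": 1,"dx": 0,"dy": 0,"dz": 14,"turn": 0},
  {"fingers": 1,"dx": 0,"dy": 0,"dz": 14,"turn": 0},
  {"fingers": 1,"dx": 0,"dy": 0,"dz": 9,"turn": 0},
  {"fingers": 1,"dx": 0,"dy": 0,"dz": 5,"turn": 0},
  {"fingers": 1,"dx": 0,"dy": 0,"dz": 2,"turn": 0},
  {"fingers": 1,"dx": 0,"dy": 0,"dz": 0,"turn": 0},
  {"fingers": 1,"dx": 0,"dy": 0,"dz": 0,"turn": 0},
])

```text
clock: 15.35
position: [0.5532, 0.204, 0.2345]
ee_rot: [0.003, 0.856, -0.517, 0.004]
contact_force: [0.1, 0.4, -3.5]
width: 0.049
```

```bash
python3 st.py
```

```text
pos [553.2 204.  234.5] jaw deg -62.2 toolz [ 0.0049 -0.0089 -0.9999] F [ 0.1  0.4 -3.5] M [0.01 0.04 0.01] w 49.0 t 15.35 q6 1.33
```

play_rows([
  {"fingers": 1,"dx": 0,"dy": -5,"dz": 0,"turn": 0},
  {"fingers": 1,"dx": -1,"dy": -10,"dz": 0,"turn": 0},
  {"fingers": 1,"dx": -1,"dy": -15,"dz": 0,"turn": 0},
  {"fingers": 1,"dx": -1,"dy": -15,"dz": 0,"turn": 0},
  {"fingers": 1,"dx": -1,"dy": -15,"dz": 0,"turn": 0},
  {"fingers": 1,"dx": -1,"dy": -15,"dz": 0,"turn": 0},
  {"fingers": 1,"dx": -1,"dy": -15,"dz": 0,"turn": 0},
  {"fingers": 1,"dx": -1,"dy": -15,"dz": 0,"turn": 0},
  {"fingers": 1,"dx": -1,"dy": -15,"dz": 0,"turn": 0},
  {"fingers": 1,"dx": -1,"dy": -15,"dz": 0,"turn": 0},
  {"fingers": 1,"dx": -1,"dy": -15,"dz": 0,"turn": 0},
  {"fingers": 1,"dx": -1,"dy": -15,"dz": 0,"turn": 0},
  {"fingers": 1,"dx": -1,"dy": -15,"dz": 0,"turn": 0},
  {"fingers": 1,"dx": -1,"dy": -15,"dz": 0,"turn": 0},
  {"fingers": 1,"dx": -1,"dy": -15,"dz": 0,"turn": 0},
  {"fingers": 1,"dx": -1,"dy": -15,"dz": 0,"turn": 0},
  {"fingers": 1,"dx": -1,"dy": -15,"dz": 0,"turn": 0},
  {"fingers": 1,"dx": -1,"dy": -10,"dz": 0,"turn": 0},
  {"fingers": 1,"dx": 0,"dy": -5,"dz": 0,"turn": 0},
  {"fingers": 1,"dx": 0,"dy": 0,"dz": 0,"turn": 0},
])

```text
clock: 17.02
position: [0.5211, -0.0779, 0.2202]
ee_rot: [0.014, 0.855, -0.518, -0.007]
contact_force: [-0.1, -0.1, -2.8]
width: 0.0486
```

```bash
python3 st.py
```

```text
pos [521.1 -77.9 220.2] jaw deg -62.4 toolz [-0.0267 -0.0169 -0.9995] F [-0.1 -0.1 -2.8] M [ 0.03 -0.04 -0.02] w 48.6 t 17.0167 q6 0.83
```

play_rows([
  {"fingers": 1,"dx": 2,"dy": 0,"dz": 8,"turn": 0},
  {"fingers": 1,"dx": 2,"dy": 0,"dz": 14,"turn": 0},
  {"fingers": 1,"dx": 2,"dy": 0,"dz": 14,"turn": 0},
  {"fingers": 1,"dx": 2,"dy": 0,"dz": 14,"turn": 0},
  {"fingers": 1,"dx": 2,"dy": 0,"dz": 14,"turn": 0},
  {"fingers": 1,"dx": 2,"dy": 0,"dz": 14,"turn": 0},
  {"fingers": 1,"dx": 2,"dy": 0,"dz": 14,"turn": 0},
  {"fingers": 1,"dx": 2,"dy": 0,"dz": 8,"turn": 0},
  {"fingers": 1,"dx": 0,"dy": 0,"dz": 4,"turn": 0},
  {"fingers": 1,"dx": 0,"dy": 0,"dz": 0,"turn": 0},
  {"fingers": 1,"dx": 0,"dy": 0,"dz": 0,"turn": 0},
])

```text
clock: 17.93
position: [0.5374, -0.0698, 0.3318]
ee_rot: [0.011, 0.857, -0.515, -0.009]
contact_force: [0.1, -0.5, -4.2]
width: 0.0489
```

```bash
python3 st.py
```

```text
pos [537.4 -69.8 331.8] jaw deg -62.0 toolz [-0.0271 -0.0104 -0.9996] F [ 0.1 -0.5 -4.2] M [-0.02 -0.   -0.  ] w 48.9 t 17.9333 q6 0.84
```

play_rows([
  {"fingers": 1,"dx": 0,"dy": 0,"dz": -30,"turn": 0},
  {"fingers": 1,"dx": 0,"dy": 0,"dz": -30,"turn": 0},
  {"fingers": 1,"dx": 0,"dy": 0,"dz": 0,"turn": 0},
  {"fingers": 1,"dx": 0,"dy": 0,"dz": 0,"turn": 0},
  {"fingers": 1,"dx": 0,"dy": 0,"dz": 0,"turn": 0},
  {"fingers": 1,"dx": 0,"dy": 0,"dz": 0,"turn": 0},
])

```text
clock: 18.43
position: [0.5362, -0.0688, 0.2701]
ee_rot: [0.012, 0.857, -0.515, -0.01]
contact_force: [0.2, 0.1, -3.7]
width: 0.0485
```

```bash
python3 st.py
```

```text
pos [536.2 -68.8 270.1] jaw deg -62.0 toolz [-0.0289 -0.0097 -0.9995] F [ 0.2  0.1 -3.7] M [ 0.03 -0.05  0.  ] w 48.5 t 18.4333 q6 0.84
```

play_rows([
  {"fingers": 1,"dx": 0,"dy": 40,"dz": 0,"turn": 0},
  {"fingers": 1,"dx": 0,"dy": 40,"dz": 0,"turn": 0},
  {"fingers": 1,"dx": 0,"dy": 40,"dz": 0,"turn": 0},
  {"fingers": 1,"dx": 0,"dy": 0,"dz": 0,"turn": 0},
  {"fingers": 1,"dx": 0,"dy": 0,"dz": 0,"turn": 0},
  {"fingers": 1,"dx": 0,"dy": 0,"dz": 0,"turn": 0},
])

```text
clock: 18.93
position: [0.5412, 0.0538, 0.2784]
ee_rot: [0.008, 0.856, -0.517, -0.003]
contact_force: [0.4, -0.1, -4.3]
width: 0.0487
```

```bash
python3 st.py
```

```text
pos [541.2  53.8 278.4] jaw deg -62.2 toolz [-0.0134 -0.0109 -0.9999] F [ 0.4 -0.1 -4.3] M [ 0.01 -0.08 -0.05] w 48.7 t 18.9333 q6 1.07
```

play_rows([
  {"fingers": 1,"dx": 0,"dy": -10,"dz": 0,"turn": 0},
  {"fingers": 1,"dx": 0,"dy": -10,"dz": 0,"turn": 0},
  {"fingers": 1,"dx": 0,"dy": -10,"dz": 0,"turn": 0},
  {"fingers": 1,"dx": 0,"dy": -10,"dz": 0,"turn": 0},
  {"fingers": 1,"dx": 0,"dy": -10,"dz": 0,"turn": 0},
  {"fingers": 1,"dx": 0,"dy": -10,"dz": 0,"turn": 0},
  {"fingers": 1,"dx": 0,"dy": -5,"dz": 0,"turn": 0},
  {"fingers": 1,"dx": 0,"dy": 0,"dz": 0,"turn": 0},
  {"fingers": 1,"dx": 0,"dy": 0,"dz": 0,"turn": 0},
])

```text
clock: 19.68
position: [0.5415, -0.0261, 0.2801]
ee_rot: [0.009, 0.854, -0.521, -0.001]
contact_force: [0.3, -0.4, -1.9]
width: 0.0482
```

```bash
python3 st.py
```

```text
pos [541.5 -26.1 280.1] jaw deg -62.8 toolz [-0.011  -0.0144 -0.9998] F [ 0.3 -0.4 -1.9] M [ 0.03 -0.07  0.02] w 48.2 t 19.6833 q6 0.93
```

play_rows([
  {"fingers": 1,"dx": 0,"dy": 40,"dz": 0,"turn": 0},
  {"fingers": 1,"dx": 0,"dy": 40,"dz": 0,"turn": 0},
  {"fingers": 1,"dx": 0,"dy": 40,"dz": 0,"turn": 0},
  {"fingers": 1,"dx": 0,"dy": 40,"dz": 0,"turn": 0},
  {"fingers": 1,"dx": 0,"dy": 0,"dz": 0,"turn": 0},
  {"fingers": 1,"dx": 0,"dy": 0,"dz": 0,"turn": 0},
  {"fingers": 1,"dx": 0,"dy": 0,"dz": 0,"turn": 0},
])

```text
clock: 20.27
position: [0.5412, 0.141, 0.2794]
ee_rot: [0.008, 0.853, -0.522, -0.002]
contact_force: [0.1, -0.2, -4.5]
width: 0.0484
```

```bash
python3 st.py
```

```text
pos [541.2 141.  279.4] jaw deg -62.9 toolz [-0.011  -0.0116 -0.9999] F [ 0.1 -0.2 -4.5] M [ 0.02 -0.01 -0.04] w 48.4 t 20.2667 q6 1.24
```

play_rows([
  {"fingers": 1,"dx": 0,"dy": -8,"dz": 0,"turn": 0},
  {"fingers": 1,"dx": 0,"dy": -11,"dz": 0,"turn": 0},
  {"fingers": 1,"dx": 0,"dy": -11,"dz": 0,"turn": 0},
  {"fingers": 1,"dx": 0,"dy": -11,"dz": 0,"turn": 0},
  {"fingers": 1,"dx": 0,"dy": -11,"dz": 0,"turn": 0},
  {"fingers": 1,"dx": 0,"dy": -11,"dz": 0,"turn": 0},
  {"fingers": 1,"dx": 0,"dy": -11,"dz": 0,"turn": 0},
  {"fingers": 1,"dx": 0,"dy": -11,"dz": 0,"turn": 0},
  {"fingers": 1,"dx": 0,"dy": -11,"dz": 0,"turn": 0},
  {"fingers": 1,"dx": 0,"dy": -11,"dz": 0,"turn": 0},
  {"fingers": 1,"dx": 0,"dy": -11,"dz": 0,"turn": 0},
  {"fingers": 1,"dx": 0,"dy": -11,"dz": 0,"turn": 0},
  {"fingers": 1,"dx": 0,"dy": -11,"dz": 0,"turn": 0},
  {"fingers": 1,"dx": 0,"dy": -11,"dz": 0,"turn": 0},
  {"fingers": 1,"dx": 0,"dy": -11,"dz": 0,"turn": 0},
  {"fingers": 1,"dx": 0,"dy": -11,"dz": 0,"turn": 0},
  {"fingers": 1,"dx": 0,"dy": -11,"dz": 0,"turn": 0},
  {"fingers": 1,"dx": 0,"dy": -7,"dz": 0,"turn": 0},
  {"fingers": 1,"dx": 0,"dy": -3,"dz": 0,"turn": 0},
  {"fingers": 1,"dx": 0,"dy": 0,"dz": 0,"turn": 0},
])

```text
clock: 21.93
position: [0.5404, -0.082, 0.2794]
ee_rot: [0.009, 0.85, -0.526, -0.001]
contact_force: [-0.4, 0.1, -3.9]
width: 0.0484
```

```bash
python3 st.py
```

```text
pos [540.4 -82.  279.4] jaw deg -63.5 toolz [-0.0113 -0.015  -0.9998] F [-0.4  0.1 -3.9] M [ 0.05 -0.05  0.  ] w 48.4 t 21.9333 q6 0.84
```

```bash
python3 - <<'E'
from h import *
s=get_image('scene');p=get_state()['position'];z=p[2]-.0021+.0155
g=proj(s,[p[0],p[1],z])[0];b,n,m=blob(s,*BL,g,18);print(g,b,n,atz(s,[b],z)[0]-p)
ys,xs=np.nonzero(m);el=cv2.fitEllipse(cv2.findContours(m,0,2)[0][0]);print(el,atz(s,[el[0]],z)[0]-p)
save(s,'s3.png',(100,80,220,200),4)
E
```

```text
[149.70961624 135.92289158] [148.93023256 135.03488372] 86 [-0.00420332 -0.00304459  0.0134    ]
((148.8419189453125, 135.07864379882812), (6.505614280700684, 14.815468788146973), 80.37317657470703) [-0.00397899 -0.00317359  0.0134    ]
```

View pics/s3.png

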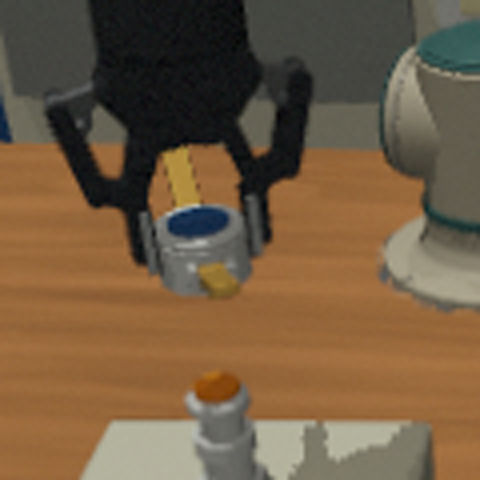

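The cap hangs level between the fingers with its blue disc at (149,135). The adapter is just below and beside it, with the seal at about (154,176). Now I centre over it and descend.

play_rows([
  {"fingers": 1,"dx": 1,"dy": -2,"dz": 0,"turn": 0},
  {"fingers": 1,"dx": 1,"dy": -2,"dz": -4,"turn": 0},
  {"fingers": 1,"dx": 0,"dy": 0,"dz": -8,"turn": 0},
  {"fingers": 1,"dx": 0,"dy": 0,"dz": -8,"turn": 0},
  {"fingers": 1,"dx": 0,"dy": 0,"dz": -8,"turn": 0},
  {"fingers": 1,"dx": 0,"dy": 0,"dz": -8,"turn": 0},
  {"fingers": 1,"dx": 0,"dy": 0,"dz": -8,"turn": 0},
  {"fingers": 1,"dx": 0,"dy": 0,"dz": -5,"turn": 0},
  {"fingers": 1,"dx": 0,"dy": 0,"dz": -2,"turn": 0},
  {"fingers": 1,"dx": 0,"dy": 0,"dz": 0,"turn": 0},
  {"fingers": 1,"dx": 0,"dy": 0,"dz": 0,"turn": 0},
])

```text
clock: 22.9
position: [0.5412, -0.0826, 0.2208]
ee_rot: [0.009, 0.851, -0.524, -0.003]
contact_force: [-0.2, 0.1, -4.0]
width: 0.0483
```

```bash
python3 st.py
```

```text
pos [541.2 -82.6 220.8] jaw deg -63.3 toolz [-0.0153 -0.0116 -0.9998] F [-0.2  0.1 -4. ] M [-0.04 -0.02  0.03] w 48.3 t 22.9 q6 0.84
```

play_rows([
  {"fingers": 1,"dx": 0.5,"dy": -1.5,"dz": 0,"turn": 0},
  {"fingers": 1,"dx": 0.5,"dy": -1.5,"dz": 0,"turn": 0},
  {"fingers": 1,"dx": 0.5,"dy": -1.5,"dz": 0,"turn": 0},
  {"fingers": 1,"dx": 0,"dy": 0,"dz": 0,"turn": 0},
])

```text
clock: 23.23
position: [0.5439, -0.0879, 0.2222]
ee_rot: [0.009, 0.851, -0.524, -0.002]
contact_force: [-0.0, 0.1, -3.1]
width: 0.0485
```

```bash
python3 st.py
```

```text
pos [543.9 -87.9 222.2] jaw deg -63.3 toolz [-0.0124 -0.0127 -0.9998] F [-0.   0.1 -3.1] M [0.05 0.01 0.09] w 48.5 t 23.2333 q6 0.83
```

play_rows([
  {"fingers": 1,"dx": -0.5,"dy": 0.5,"dz": -4,"turn": 0},
  {"fingers": 1,"dx": -0.5,"dy": 0.5,"dz": -4,"turn": 0},
  {"fingers": 1,"dx": 0,"dy": 0,"dz": -3,"turn": 0},
  {"fingers": 1,"dx": 0,"dy": 0,"dz": -2,"turn": 0},
  {"fingers": 1,"dx": 0,"dy": 0,"dz": 0,"turn": 0},
])

```text
clock: 23.65
position: [0.543, -0.0871, 0.2085]
ee_rot: [0.008, 0.851, -0.525, -0.001]
contact_force: [0.2, 0.3, -3.1]
width: 0.0482
```

```bash
python3 st.py;python3 - <<'E'
from h import *
s=get_image('scene');save(s,'s4.png',(110,110,210,210),5)
E
```

```text
pos [543.  -87.1 208.5] jaw deg -63.3 toolz [-0.0111 -0.0129 -0.9999] F [ 0.2  0.3 -3.1] M [ 0.03 -0.03  0.05] w 48.2 t 23.65 q6 0.83
```

View pics/s4.png

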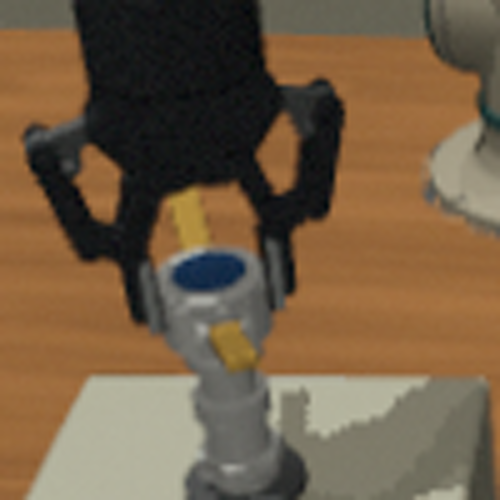

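Viewed laterally, the cap is over the post: cap axis at about column 153, post near 156 with perspective lean. Descending in small steps and watching the force.

play_rows([
  {"fingers": 1,"dx": 0,"dy": 0,"dz": -2,"turn": 0},
  {"fingers": 1,"dx": 0,"dy": 0,"dz": -2,"turn": 0},
  {"fingers": 1,"dx": 0,"dy": 0,"dz": -2,"turn": 0},
  {"fingers": 1,"dx": 0,"dy": 0,"dz": -2,"turn": 0},
])

```text
clock: 24.03
position: [0.5434, -0.0871, 0.2004]
ee_rot: [0.008, 0.851, -0.525, -0.001]
contact_force: [-0.1, 0.1, -4.0]
width: 0.0483
```

```bash
python3 st.py
```

```text
pos [543.4 -87.1 200.4] jaw deg -63.3 toolz [-0.0098 -0.0133 -0.9999] F [-0.1  0.1 -4. ] M [ 0.01 -0.01 -0.02] w 48.3 t 24.0333 q6 0.83
```

play_rows([
  {"fingers": 1,"dx": 0,"dy": 0,"dz": -2,"turn": 0},
  {"fingers": 1,"dx": 0,"dy": 0,"dz": -2,"turn": 0},
  {"fingers": 1,"dx": 0,"dy": 0,"dz": -2,"turn": 0},
])

```text
clock: 24.28
position: [0.5435, -0.0871, 0.1938]
ee_rot: [0.008, 0.851, -0.525, -0.001]
contact_force: [-0.9, -0.4, -3.4]
width: 0.0486
```

```bash
python3 st.py
```

```text
pos [543.5 -87.1 193.8] jaw deg -63.3 toolz [-0.0098 -0.0132 -0.9999] F [-0.9 -0.4 -3.4] M [0.01 0.07 0.01] w 48.6 t 24.2833 q6 0.83
```

play_rows([
  {"fingers": 1,"dx": 0,"dy": 0,"dz": -2,"turn": 0},
  {"fingers": 1,"dx": 0,"dy": 0,"dz": -2,"turn": 0},
])

```text
clock: 24.45
position: [0.5434, -0.0871, 0.1893]
ee_rot: [0.008, 0.851, -0.525, -0.001]
contact_force: [0.6, 0.4, -2.8]
width: 0.0486
```

play_rows([
  {"fingers": 1,"dx": 0,"dy": 0,"dz": -1.5,"turn": 0},
  {"fingers": 1,"dx": 0,"dy": 0,"dz": -1.5,"turn": 0},
])

```text
clock: 24.62
position: [0.5434, -0.0871, 0.1858]
ee_rot: [0.008, 0.851, -0.525, -0.001]
contact_force: [0.9, -0.2, -3.0]
width: 0.0486
```

play_rows([
  {"fingers": 1,"dx": 0,"dy": 0,"dz": -1.5,"turn": 0},
  {"fingers": 1,"dx": 0,"dy": 0,"dz": -1.5,"turn": 0},
])

```text
clock: 24.78
position: [0.5434, -0.0871, 0.1824]
ee_rot: [0.008, 0.851, -0.525, -0.001]
contact_force: [0.2, 0.5, -2.8]
width: 0.0485
```

play_rows([
  {"fingers": 1,"dx": 0,"dy": 0,"dz": -1,"turn": 0},
  {"fingers": 1,"dx": 0,"dy": 0,"dz": -1,"turn": 0},
])

```text
clock: 24.95
position: [0.5435, -0.0871, 0.1817]
ee_rot: [0.008, 0.851, -0.525, -0.0]
contact_force: [-2.3, 1.1, 3.5]
width: 0.0483
```

play_rows([
  {"fingers": 1,"dx": 0,"dy": 0,"dz": -1,"turn": 0},
  {"fingers": 1,"dx": 0,"dy": 0,"dz": -1,"turn": 0},
])

```text
clock: 25.12
position: [0.5435, -0.0871, 0.1814]
ee_rot: [0.008, 0.851, -0.525, 0.0]
contact_force: [-3.3, 0.3, 3.6]
width: 0.0485
```

play_rows([
  {"fingers": 1,"dx": 0,"dy": 0,"dz": -1,"turn": 0},
  {"fingers": 1,"dx": 0,"dy": 0,"dz": -1,"turn": 0},
])

```text
clock: 25.28
position: [0.5435, -0.0871, 0.1806]
ee_rot: [0.008, 0.851, -0.525, 0.001]
contact_force: [-2.0, 0.9, 5.8]
width: 0.0486
```

play_rows([
  {"fingers": 1,"dx": 0,"dy": 0,"dz": -1.5,"turn": 0},
  {"fingers": 1,"dx": 0,"dy": 0,"dz": -1.5,"turn": 0},
  {"fingers": 1,"dx": 0,"dy": 0,"dz": -1.5,"turn": 0},
])

```text
clock: 25.53
position: [0.5436, -0.0871, 0.1775]
ee_rot: [0.008, 0.851, -0.524, 0.002]
contact_force: [-3.6, 1.2, 7.8]
width: 0.0484
```

play_rows([
  {"fingers": 1,"dx": 0,"dy": 0,"dz": -1.5,"turn": 0},
  {"fingers": 1,"dx": 0,"dy": 0,"dz": -1.5,"turn": 0},
  {"fingers": 1,"dx": 0,"dy": 0,"dz": -1.5,"turn": 0},
])

```text
clock: 25.78
position: [0.5436, -0.0871, 0.1771]
ee_rot: [0.007, 0.851, -0.524, 0.003]
contact_force: [-5.2, 0.4, 10.3]
width: 0.0484
```

```bash
python3 st.py
```

```text
pos [543.6 -87.1 177.1] jaw deg -63.3 toolz [-0.0026 -0.0157 -0.9999] F [-5.2  0.4 10.3] M [ 0.26  0.62 -0.02] w 48.4 t 25.7833 q6 0.84
```

play_rows([
  {"fingers": 1,"dx": -0.5,"dy": 0,"dz": -2,"turn": 0},
  {"fingers": 1,"dx": -0.5,"dy": 0,"dz": -2,"turn": 0},
])

```text
clock: 25.95
position: [0.5436, -0.0871, 0.1771]
ee_rot: [0.006, 0.851, -0.525, 0.005]
contact_force: [-4.0, 2.1, 13.8]
width: 0.0487
```

```bash
python3 st.py
```

```text
pos [543.6 -87.1 177.1] jaw deg -63.3 toolz [ 0.0022 -0.0166 -0.9999] F [-4.   2.1 13.8] M [ 0.37  0.64 -0.01] w 48.7 t 25.95 q6 0.84
```

play_rows([
  {"fingers": 1,"dx": -0.5,"dy": 0,"dz": -2,"turn": 0},
  {"fingers": 1,"dx": -0.5,"dy": 0,"dz": -2,"turn": 0},
])

```text
clock: 26.12
position: [0.5436, -0.0872, 0.1771]
ee_rot: [0.006, 0.851, -0.525, 0.008]
contact_force: [-3.7, 0.8, 13.1]
width: 0.0488
```

```bash
python3 st.py
```

```text
pos [543.6 -87.2 177.1] jaw deg -63.3 toolz [ 0.0071 -0.0175 -0.9998] F [-3.7  0.8 13.1] M [0.32 0.65 0.01] w 48.8 t 26.1167 q6 0.83
```

play_rows([
  {"fingers": 1,"dx": 0,"dy": 0,"dz": -2.7,"turn": 0},
  {"fingers": 1,"dx": 0,"dy": 0,"dz": -2.7,"turn": 0},
])

```text
clock: 26.28
position: [0.5437, -0.0872, 0.1771]
ee_rot: [0.005, 0.851, -0.524, 0.009]
contact_force: [-7.2, 1.8, 18.0]
width: 0.0485
```

play_rows([
  {"fingers": 1,"dx": 0,"dy": 0,"dz": -2.8,"turn": 0},
  {"fingers": 1,"dx": 0,"dy": 0,"dz": -2.8,"turn": 0},
  {"fingers": 1,"dx": 0,"dy": 0,"dz": -2.8,"turn": 0},
])

```text
clock: 26.53
position: [0.5437, -0.0872, 0.1771]
ee_rot: [0.004, 0.851, -0.524, 0.012]
contact_force: [-7.6, 1.1, 18.3]
width: 0.0484
```

```bash
python3 st.py
```

```text
pos [543.7 -87.2 177.1] jaw deg -63.3 toolz [ 0.0162 -0.0205 -0.9997] F [-7.6  1.1 18.3] M [ 0.4   1.03 -0.02] w 48.4 t 26.5333 q6 0.83
```

play_rows([
  {"fingers": 1,"dx": -0.6,"dy": 0,"dz": -3,"turn": 0},
  {"fingers": 1,"dx": -0.6,"dy": 0,"dz": -3,"turn": 0},
  {"fingers": 1,"dx": -0.6,"dy": 0,"dz": -3,"turn": 0},
])

```text
clock: 26.78
position: [0.5438, -0.0872, 0.1772]
ee_rot: [0.003, 0.851, -0.524, 0.017]
contact_force: [-5.4, 2.9, 17.4]
width: 0.0486
```

play_rows([
  {"fingers": 1,"dx": -0.6,"dy": 0,"dz": -3,"turn": 0},
  {"fingers": 1,"dx": -0.6,"dy": 0,"dz": -3,"turn": 0},
  {"fingers": 1,"dx": -0.6,"dy": 0,"dz": -3,"turn": 0},
  {"fingers": 1,"dx": -0.6,"dy": 0,"dz": -3,"turn": 0},
])

```text
clock: 27.12
position: [0.5439, -0.0872, 0.1773]
ee_rot: [0.0, 0.851, -0.524, 0.024]
contact_force: [-5.5, 1.7, 18.7]
width: 0.0484
```

```bash
python3 st.py
```

```text
pos [543.9 -87.2 177.3] jaw deg -63.3 toolz [ 0.0397 -0.0254 -0.9989] F [-5.5  1.7 18.7] M [0.39 1.02 0.03] w 48.4 t 27.1167 q6 0.83
```

The hard stop is felt at TCP 177.1 mm, which puts the lip at about 185.3 mm. The hold read 17.4–18.7 N at the wrist with the 3 N cap hanging, so I want a clearer reading. I'll let go, then bear on the top with shut fingertips.

play_rows([
  {"fingers": 1,"dx": 0,"dy": 0,"dz": 0,"turn": 0},
  {"fingers": -1,"dx": 0,"dy": 0,"dz": 0,"turn": 0},
  {"fingers": -1,"dx": 0,"dy": 0,"dz": 0,"turn": 0},
  {"fingers": -1,"dx": 0,"dy": 0,"dz": 0,"turn": 0},
  {"fingers": -1,"dx": 0,"dy": 0,"dz": 0,"turn": 0},
  {"fingers": -1,"dx": 0,"dy": 0,"dz": 4,"turn": 0},
  {"fingers": -1,"dx": 0,"dy": 0,"dz": 8,"turn": 0},
  {"fingers": -1,"dx": 0,"dy": 0,"dz": 10,"turn": 0},
  {"fingers": -1,"dx": 0,"dy": 0,"dz": 10,"turn": 0},
  {"fingers": -1,"dx": 0,"dy": 0,"dz": 10,"turn": 0},
  {"fingers": -1,"dx": 0,"dy": 0,"dz": 6,"turn": 0},
  {"fingers": -1,"dx": 0,"dy": 0,"dz": 3,"turn": 0},
  {"fingers": -1,"dx": 0,"dy": 0,"dz": 0,"turn": 0},
], squeeze=20)

```text
clock: 28.2
position: [0.5468, -0.0882, 0.2333]
ee_rot: [-0.0, 0.851, -0.524, 0.027]
contact_force: [-0.2, 0.6, -1.0]
width: 0.085
```

```bash
python3 st.py;python3 - <<'E'
from h import *
s=get_image('scene');p=(.5415,-.088,.1903)
b,n,m=blob(s,*BL,proj(s,p)[0],16);print(proj(s,p),b,n,atz(s,[b],.1903))
save(s,'s5.png',(110,120,210,210),5)
t=get_image('top');b,n,m=blob(t,*BL,proj(t,p)[0],16) ;print(proj(t,p),b,n,atz(t,[b],.1903))
E
```

```text
pos [546.8 -88.2 233.3] jaw deg -63.3 toolz [ 0.0458 -0.0272 -0.9986] F [-0.2  0.6 -1. ] M [ 0.04 -0.02 -0.01] w 85.0 t 28.2 q6 0.83
[[153.54470593 176.07795006]] [153.11538462 175.80769231] 78 [[ 0.54041708 -0.0893482   0.1903    ]]Traceback (most recent call last):
  File "<stdin>", line 5, in <module>
  File "h.py", line 24, in blob
    i=1+np.argmax(st[1:,4]);return c[i],st[i,4],m
        ~~~~~~~~~^^^^^^^^^^
    return _wrapfunc(a, 'argmax', axis=axis, out=out, **kwds)
    return bound(*args, **kwds)
ValueError: attempt to get argmax of an empty sequence
```

View pics/s5.png

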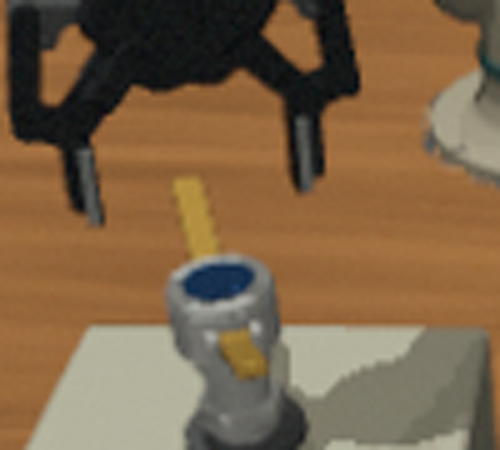

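The cap sits squarely on the adapter, arms still up, disc at (153,176). Shutting the fingers and bearing on its centre.

play_rows([
  {"fingers": 1,"dx": -2,"dy": 0,"dz": 0,"turn": 0},
  {"fingers": 1,"dx": -2,"dy": 0,"dz": 0,"turn": 0},
  {"fingers": 1,"dx": -2,"dy": 0,"dz": 0,"turn": 0},
  {"fingers": 1,"dx": 0,"dy": 0,"dz": 0,"turn": 0},
  {"fingers": 1,"dx": 0,"dy": 0,"dz": 0,"turn": 0},
  {"fingers": 1,"dx": 0,"dy": 0,"dz": -5,"turn": 0},
  {"fingers": 1,"dx": 0,"dy": 0,"dz": -5,"turn": 0},
  {"fingers": 1,"dx": 0,"dy": 0,"dz": -5,"turn": 0},
  {"fingers": 1,"dx": 0,"dy": 0,"dz": -3,"turn": 0},
  {"fingers": 1,"dx": 0,"dy": 0,"dz": -1,"turn": 0},
  {"fingers": 1,"dx": 0,"dy": 0,"dz": 0,"turn": 0},
])

```text
clock: 29.22
position: [0.5373, -0.0874, 0.2077]
ee_rot: [0.001, 0.851, -0.524, 0.022]
contact_force: [-0.2, 0.3, -0.2]
width: 0.0002
```

```bash
python3 st.py
```

```text
pos [537.3 -87.4 207.7] jaw deg -63.3 toolz [ 0.0371 -0.0246 -0.999 ] F [-0.2  0.3 -0.2] M [ 0.04 -0.    0.02] w 0.2 t 29.2167 q6 0.83
```

Correct x by about +3, approach, then press.

play_rows([
  {"fingers": 1,"dx": 1,"dy": -0.5,"dz": 0,"turn": 0},
  {"fingers": 1,"dx": 1,"dy": -0.5,"dz": -1,"turn": 0},
  {"fingers": 1,"dx": 1,"dy": 0,"dz": -2,"turn": 0},
  {"fingers": 1,"dx": 0,"dy": 0,"dz": -1,"turn": 0},
  {"fingers": 1,"dx": 0,"dy": 0,"dz": -1,"turn": 0},
  {"fingers": 1,"dx": 0,"dy": 0,"dz": -1,"turn": 0},
])

```text
clock: 29.72
position: [0.5414, -0.0887, 0.2017]
ee_rot: [0.001, 0.851, -0.524, 0.023]
contact_force: [-0.4, 1.5, 5.6]
width: -0.0004
```

play_rows([
  {"fingers": 1,"dx": 0,"dy": 0,"dz": -1,"turn": 0},
  {"fingers": 1,"dx": 0,"dy": 0,"dz": -1,"turn": 0},
  {"fingers": 1,"dx": 0,"dy": 0,"dz": -1,"turn": 0},
])

```text
clock: 29.97
position: [0.5415, -0.0887, 0.2018]
ee_rot: [0.0, 0.851, -0.524, 0.024]
contact_force: [-1.7, 0.7, 5.0]
width: -0.0001
```

```bash
python3 st.py
```

```text
pos [541.5 -88.7 201.8] jaw deg -63.3 toolz [ 0.0404 -0.0258 -0.9989] F [-1.7  0.7  5. ] M [0.11 0.28 0.03] w -0.1 t 29.9667 q6 0.83
```

play_rows([
  {"fingers": 1,"dx": 0,"dy": 0,"dz": -2,"turn": 0},
  {"fingers": 1,"dx": -0.2,"dy": 0,"dz": -3,"turn": 0},
  {"fingers": 1,"dx": -0.2,"dy": 0,"dz": -3.3,"turn": 0},
  {"fingers": 1,"dx": -0.2,"dy": 0,"dz": -3.3,"turn": 0},
])

```text
clock: 30.3
position: [0.5414, -0.0887, 0.2016]
ee_rot: [-0.001, 0.851, -0.524, 0.028]
contact_force: [-4.7, 0.8, 16.4]
width: -0.0001
```

play_rows([
  {"fingers": 1,"dx": -0.2,"dy": 0,"dz": -3.4,"turn": 0},
  {"fingers": 1,"dx": -0.2,"dy": 0,"dz": -3.4,"turn": 0},
])

```text
clock: 30.47
position: [0.5413, -0.0887, 0.2016]
ee_rot: [-0.001, 0.851, -0.524, 0.031]
contact_force: [-5.4, 1.2, 16.7]
width: 0.0001
```

```bash
python3 st.py
```

```text
pos [541.3 -88.7 201.6] jaw deg -63.3 toolz [ 0.0548 -0.0305 -0.998 ] F [-5.4  1.2 16.7] M [0.2  0.9  0.02] w 0.1 t 30.4667 q6 0.83
```

play_rows([
  {"fingers": 1,"dx": -0.3,"dy": 0,"dz": -4,"turn": 0},
  {"fingers": 1,"dx": -0.3,"dy": 0,"dz": -4.4,"turn": 0},
])

```text
clock: 30.63
position: [0.5413, -0.0887, 0.2016]
ee_rot: [-0.002, 0.851, -0.524, 0.035]
contact_force: [-7.6, 2.3, 23.6]
width: 0.0
```

play_rows([
  {"fingers": 1,"dx": -0.3,"dy": 0,"dz": -4.4,"turn": 0},
  {"fingers": 1,"dx": -0.3,"dy": 0,"dz": -4.4,"turn": 0},
  {"fingers": 1,"dx": -0.3,"dy": 0,"dz": -4.4,"turn": 0},
])

```text
clock: 30.88
position: [0.5411, -0.0886, 0.2017]
ee_rot: [-0.004, 0.851, -0.523, 0.041]
contact_force: [-7.2, 2.6, 20.5]
width: -0.0003
```

play_rows([
  {"fingers": 1,"dx": -0.3,"dy": 0,"dz": -4.4,"turn": 0},
  {"fingers": 1,"dx": -0.3,"dy": 0,"dz": -4.4,"turn": 0},
  {"fingers": 1,"dx": -0.3,"dy": 0,"dz": -4.4,"turn": 0},
])

```text
clock: 31.13
position: [0.541, -0.0886, 0.2017]
ee_rot: [-0.005, 0.851, -0.523, 0.047]
contact_force: [-7.5, 2.8, 21.3]
width: -0.0002
```

```bash
python3 st.py
```

```text
pos [541.  -88.6 201.7] jaw deg -63.3 toolz [ 0.0857 -0.0402 -0.9955] F [-7.5  2.8 21.3] M [ 0.33  1.09 -0.03] w -0.2 t 31.1333 q6 0.83
```

Contact at 201.7 mm confirms the cap is home, and about 20.5–23.6 N held for about 0.6 s. Next I retreat and take out the tool tilt before turning.

play_rows([
  {"fingers": 1,"dx": 0,"dy": 0,"dz": 0,"turn": 0},
  {"fingers": 1,"dx": 0,"dy": 0,"dz": 15,"turn": 0},
  {"fingers": -1,"dx": 0,"dy": 0,"dz": 40,"turn": 0},
  {"fingers": -1,"dx": 0,"dy": 0,"dz": 40,"turn": 0},
  {"fingers": -1,"dx": 0,"dy": 0,"dz": 40,"turn": 0},
  {"fingers": -1,"dx": 0,"dy": 0,"dz": 40,"turn": 0},
  {"fingers": -1,"dx": 0,"dy": 0,"dz": 0,"turn": 0},
  {"fingers": -1,"dx": 0,"dy": 0,"dz": 0,"turn": 0},
  {"fingers": -1,"dx": 0,"dy": 0,"dz": 0,"turn": 0},
  {"fingers": -1,"dx": 0,"dy": 0,"dz": 0,"turn": 0},
])

```text
clock: 31.97
position: [0.537, -0.0872, 0.3862]
ee_rot: [-0.006, 0.851, -0.523, 0.048]
contact_force: [-0.0, -0.5, 0.3]
width: 0.0859
```

```bash
python3 st.py
```

```text
pos [537.  -87.2 386.2] jaw deg -63.3 toolz [ 0.0873 -0.0407 -0.9953] F [-0.  -0.5  0.3] M [ 0.01 -0.01  0.04] w 85.9 t 31.9667 q6 0.82
```

play_rows([
  {"fingers": -1,"dx": 0,"dy": 0,"dz": -8,"turn": 0},
  {"fingers": -1,"dx": 0,"dy": 0,"dz": -8,"turn": 0},
  {"fingers": -1,"dx": 0,"dy": 0,"dz": -8,"turn": 0},
  {"fingers": -1,"dx": 0,"dy": 0,"dz": -8,"turn": 0},
  {"fingers": -1,"dx": 0,"dy": 0,"dz": -8,"turn": 0},
  {"fingers": -1,"dx": 0,"dy": 0,"dz": -8,"turn": 0},
  {"fingers": -1,"dx": 0,"dy": 0,"dz": -4,"turn": 0},
  {"fingers": -1,"dx": 0,"dy": 0,"dz": 0,"turn": 0},
])

```text
clock: 32.63
position: [0.5332, -0.0862, 0.3194]
ee_rot: [-0.003, 0.851, -0.523, 0.04]
contact_force: [-1.0, 0.3, 0.1]
width: 0.0851
```

```bash
python3 st.py
```

```text
pos [533.2 -86.2 319.4] jaw deg -63.2 toolz [ 0.0707 -0.0359 -0.9968] F [-1.   0.3  0.1] M [ 0.02  0.07 -0.01] w 85.1 t 32.6333 q6 0.82
```

play_rows([
  {"fingers": -1,"dx": 0,"dy": 0,"dz": 40,"turn": 0},
  {"fingers": -1,"dx": 0,"dy": 0,"dz": 40,"turn": 0},
  {"fingers": -1,"dx": 0,"dy": 0,"dz": 0,"turn": 0},
  {"fingers": -1,"dx": 0,"dy": 0,"dz": 0,"turn": 0},
  {"fingers": -1,"dx": 0,"dy": 0,"dz": -8,"turn": 0},
  {"fingers": -1,"dx": 0,"dy": 0,"dz": -8,"turn": 0},
  {"fingers": -1,"dx": 0,"dy": 0,"dz": -8,"turn": 0},
  {"fingers": -1,"dx": 0,"dy": 0,"dz": -8,"turn": 0},
  {"fingers": -1,"dx": 0,"dy": 0,"dz": -8,"turn": 0},
  {"fingers": -1,"dx": 0,"dy": 0,"dz": -8,"turn": 0},
  {"fingers": -1,"dx": 0,"dy": 0,"dz": -8,"turn": 0},
  {"fingers": -1,"dx": 0,"dy": 0,"dz": -8,"turn": 0},
  {"fingers": -1,"dx": 0,"dy": 0,"dz": -8,"turn": 0},
  {"fingers": -1,"dx": 0,"dy": 0,"dz": 0,"turn": 0},
])

```text
clock: 33.8
position: [0.5256, -0.084, 0.3106]
ee_rot: [-0.0, 0.852, -0.523, 0.028]
contact_force: [-0.4, 1.1, -0.1]
width: 0.0853
```

```bash
python3 st.py
```

```text
pos [525.6 -84.  310.6] jaw deg -63.2 toolz [ 0.0477 -0.0292 -0.9984] F [-0.4  1.1 -0.1] M [ 0.    0.05 -0.04] w 85.3 t 33.8 q6 0.82
```

play_rows([
  {"fingers": -1,"dx": 0,"dy": 0,"dz": 40,"turn": 0},
  {"fingers": -1,"dx": 0,"dy": 0,"dz": 40,"turn": 0},
  {"fingers": -1,"dx": 0,"dy": 0,"dz": 30,"turn": 0},
  {"fingers": -1,"dx": 0,"dy": 0,"dz": 0,"turn": 0},
  {"fingers": -1,"dx": 0,"dy": 0,"dz": 0,"turn": 0},
  {"fingers": -1,"dx": 0,"dy": 0,"dz": -8,"turn": 0},
  {"fingers": -1,"dx": 0,"dy": 0,"dz": -8,"turn": 0},
  {"fingers": -1,"dx": 0,"dy": 0,"dz": -8,"turn": 0},
  {"fingers": -1,"dx": 0,"dy": 0,"dz": -8,"turn": 0},
  {"fingers": -1,"dx": 0,"dy": 0,"dz": -8,"turn": 0},
  {"fingers": -1,"dx": 0,"dy": 0,"dz": -8,"turn": 0},
  {"fingers": -1,"dx": 0,"dy": 0,"dz": -8,"turn": 0},
  {"fingers": -1,"dx": 0,"dy": 0,"dz": -8,"turn": 0},
  {"fingers": -1,"dx": 0,"dy": 0,"dz": -8,"turn": 0},
  {"fingers": -1,"dx": 0,"dy": 0,"dz": -8,"turn": 0},
  {"fingers": -1,"dx": 0,"dy": 0,"dz": -8,"turn": 0},
  {"fingers": -1,"dx": 0,"dy": 0,"dz": -8,"turn": 0},
  {"fingers": -1,"dx": 0,"dy": 0,"dz": 0,"turn": 0},
])

```text
clock: 35.3
position: [0.5171, -0.0816, 0.3044]
ee_rot: [0.004, 0.852, -0.523, 0.015]
contact_force: [-0.6, -1.0, 0.3]
width: 0.0852
```

```bash
python3 st.py
```

```text
pos [517.1 -81.6 304.4] jaw deg -63.1 toolz [ 0.0212 -0.0215 -0.9995] F [-0.6 -1.   0.3] M [ 0.04  0.04 -0.02] w 85.2 t 35.3 q6 0.82
```

play_rows([
  {"fingers": -1,"dx": 2,"dy": -0.5,"dz": 0,"turn": 0.115},
  {"fingers": -1,"dx": 2,"dy": -0.5,"dz": 0,"turn": 0.115},
  {"fingers": -1,"dx": 2,"dy": -0.5,"dz": 0,"turn": 0.115},
  {"fingers": -1,"dx": 2,"dy": -0.5,"dz": 0,"turn": 0.115},
  {"fingers": -1,"dx": 2,"dy": -0.5,"dz": 0,"turn": 0.115},
  {"fingers": -1,"dx": 2,"dy": -0.5,"dz": 0,"turn": 0.115},
  {"fingers": -1,"dx": 2,"dy": -0.5,"dz": 0,"turn": 0.115},
  {"fingers": -1,"dx": 2,"dy": -0.5,"dz": 0,"turn": 0.115},
  {"fingers": -1,"dx": 2,"dy": -0.5,"dz": 0,"turn": 0.115},
  {"fingers": -1,"dx": 2,"dy": -0.5,"dz": 0,"turn": 0.115},
  {"fingers": -1,"dx": 2,"dy": -0.5,"dz": 0,"turn": 0.115},
  {"fingers": -1,"dx": 2,"dy": -0.5,"dz": 0,"turn": 0.08},
  {"fingers": -1,"dx": 0,"dy": 0,"dz": 0,"turn": 0.03},
  {"fingers": -1,"dx": 0,"dy": 0,"dz": 0,"turn": 0},
])

```text
clock: 36.47
position: [0.5454, -0.0889, 0.3074]
ee_rot: [-0.006, 0.985, 0.171, 0.018]
contact_force: [0.4, -0.7, -0.3]
width: 0.0854
```

```bash
python3 st.py; python3 - <<'E'
from h import *
s,t=get_image('scene'),get_image('top')
b,n,m=blob(s,*BL,(153.1,175.8),12);print(b,n,atz(s,[b],.1903))
try:
  b,n,m=blob(t,*BL,proj(t,[.541,-.0885,.1903])[0],12);print(b,n,atz(t,[b],.1903))
except Exception as e:print('hidden')
for im in(s,t):
  for l in('cam_l_tip','cam_r_tip'):
    for q in masks_of(im,l):
      if np.hypot(*(np.array(q['xy'])-proj(im,[.541,-.0885,.18])[0]))<40:
        ys,xs=np.nonzero(q['region']);print(l,round(q['p'],2),np.round(q['xy'],1),xs.min(),xs.max(),ys.min(),ys.max())
save(s,'s6.png',(100,100,220,220),4)
E
```

```text
pos [545.4 -88.9 307.4] jaw deg 19.7 toolz [ 0.0342  0.0183 -0.9992] F [ 0.4 -0.7 -0.3] M [-0.01 -0.04 -0.03] w 85.4 t 36.4667 q6 -0.65
[153.06329114 175.84810127] 79 [[ 0.54059827 -0.08941931  0.1903    ]]
[354.875      174.38690476] 168 [[ 0.54280988 -0.08850803  0.1903    ]]
cam_l_tip 0.66 [157.6 187.3] 154 162 186 195
cam_r_tip 0.58 [146.2 161.8] 145 152 156 171
cam_l_tip 0.57 [341.7 152.1] 335 349 141 165
cam_r_tip 0.63 [365.6 197. ] 357 376 185 206
```

View pics/s6.png

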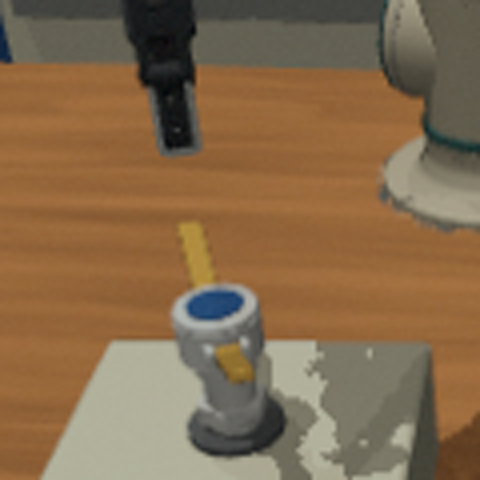

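The cap is home and both arms are still up: r tip near (147,160) in the scene image, l tip near (158,190). I finish the turn while taking out the remaining tilt.

play_rows([
  {"fingers": -1,"dx": 0,"dy": 0,"dz": 40,"turn": 0.04},
  {"fingers": -1,"dx": 0,"dy": 0,"dz": 40,"turn": 0.04},
  {"fingers": -1,"dx": 0,"dy": 0,"dz": 30,"turn": 0.04},
  {"fingers": -1,"dx": 0,"dy": 0,"dz": 0,"turn": 0},
  {"fingers": -1,"dx": 0,"dy": 0,"dz": 0,"turn": 0},
  {"fingers": -1,"dx": 0,"dy": 0,"dz": -8,"turn": 0},
  {"fingers": -1,"dx": 0,"dy": 0,"dz": -8,"turn": 0},
  {"fingers": -1,"dx": 0,"dy": 0,"dz": -8,"turn": 0},
  {"fingers": -1,"dx": 0,"dy": 0,"dz": -8,"turn": 0},
  {"fingers": -1,"dx": 0,"dy": 0,"dz": -8,"turn": 0},
  {"fingers": -1,"dx": 0,"dy": 0,"dz": -8,"turn": 0},
  {"fingers": -1,"dx": 0,"dy": 0,"dz": -8,"turn": 0},
  {"fingers": -1,"dx": 0,"dy": 0,"dz": -8,"turn": 0},
  {"fingers": -1,"dx": 0,"dy": 0,"dz": -8,"turn": 0},
  {"fingers": -1,"dx": 0,"dy": 0,"dz": -8,"turn": 0},
  {"fingers": -1,"dx": 0,"dy": 0,"dz": -8,"turn": 0},
  {"fingers": -1,"dx": 0,"dy": 0,"dz": -8,"turn": 0},
  {"fingers": -1,"dx": 0,"dy": 0,"dz": -8,"turn": 0},
  {"fingers": -1,"dx": 0,"dy": 0,"dz": 0,"turn": 0},
])

```text
clock: 38.35
position: [0.5352, -0.0855, 0.2923]
ee_rot: [-0.014, 0.973, 0.231, 0.005]
contact_force: [0.0, 0.4, -0.5]
width: 0.0854
```

```bash
python3 st.py; python3 - <<'E'
from h import *
s,t=get_image('scene'),get_image('top')
c=np.array([.5415,-.0888,.1748])
def tip(y,a,sg,cc):
    e=np.pi/4-a; d=np.array([-np.sin(y),np.cos(y),0])
    return cc+sg*d*(.027+.058*np.cos(e))+[0,0,-.003+.058*np.sin(e)]
# scene tips from crop: r end (190,226)/4, l end (238,376)/4
obs=[(s,-1,(100+190/4,100+226/4)),(s,1,(100+240/4,100+376/4))]
for l,sg in(('cam_l_tip',1),('cam_r_tip',-1)):
  for q in masks_of(t,l)[:4]:
    d=np.array(q['xy'])-proj(t,c)[0]
    if np.hypot(*d)<40:
      ys,xs=np.nonzero(q['region']);k=np.argmax(np.hypot(xs-proj(t,c)[0][0],ys-proj(t,c)[0][1]));print(l,q['p'],xs[k],ys[k],np.round(q['xy']));obs.append((t,1 if d[1]<0 else -1,(xs[k],ys[k])))
r=least_squares(lambda p:np.concatenate([proj(i,tip(p[0],p[1 if g>0 else 2],g,c))[0]-u for i,g,u in obs]),[-1.1,.4,.14]);print(np.degrees(r.x[0]),r.x,r.fun.round(1))
E
```

```text
pos [535.2 -85.5 292.3] jaw deg 26.6 toolz [ 0.0023  0.0292 -0.9996] F [ 0.   0.4 -0.5] M [0.   0.1  0.04] w 85.4 t 38.35 q6 -0.77
cam_l_tip 0.59 337 141 [342. 153.]
cam_l_tip 0.53 294 127 [330. 181.]
cam_r_tip 0.5 375 205 [367. 198.]
cam_r_tip 0.17 335 142 [356. 175.]
-58.754864676562164 [-1.02546584  0.393357   -1.7237787 ] [  6.9  17.8   2.7  -1.5  -2.5   1.6  57.6  39.1 -23.4 -38.9  -0.5   0.6]
```

play_rows([
  {"fingers": -1,"dx": 1,"dy": -0.5,"dz": -8,"turn": 0},
  {"fingers": -1,"dx": 1,"dy": -0.5,"dz": -8,"turn": 0},
  {"fingers": -1,"dx": 1,"dy": -0.5,"dz": -8,"turn": 0},
  {"fingers": -1,"dx": 1,"dy": -0.5,"dz": -8,"turn": 0},
  {"fingers": -1,"dx": 1,"dy": -0.5,"dz": -8,"turn": 0},
  {"fingers": -1,"dx": 1,"dy": -0.5,"dz": -8,"turn": 0},
  {"fingers": -1,"dx": 0,"dy": -0.5,"dz": -8,"turn": 0},
  {"fingers": -1,"dx": 0,"dy": 0,"dz": -6,"turn": 0},
  {"fingers": -1,"dx": 0,"dy": 0,"dz": -3,"turn": 0},
  {"fingers": -1,"dx": 0,"dy": 0,"dz": 0,"turn": 0},
])

```text
clock: 39.38
position: [0.5431, -0.0898, 0.2231]
ee_rot: [-0.013, 0.973, 0.231, 0.007]
contact_force: [-0.4, 0.2, -1.1]
width: 0.0856
```

```bash
python3 st.py
```

```text
pos [543.1 -89.8 223.1] jaw deg 26.6 toolz [ 0.0074  0.0276 -0.9996] F [-0.4  0.2 -1.1] M [ 0.    0.01 -0.01] w 85.6 t 39.3833 q6 -0.78
```

play_rows([
  {"fingers": -1,"dx": -0.7,"dy": 0.4,"dz": -4,"turn": 0},
  {"fingers": -1,"dx": -0.7,"dy": 0.4,"dz": -4,"turn": 0},
  {"fingers": -1,"dx": 0,"dy": 0,"dz": -3,"turn": 0},
  {"fingers": -1,"dx": 0,"dy": 0,"dz": -3,"turn": 0},
  {"fingers": -1,"dx": 0,"dy": 0,"dz": -3,"turn": 0},
  {"fingers": -1,"dx": 0,"dy": 0,"dz": -3,"turn": 0},
])

```text
clock: 39.88
position: [0.5425, -0.0891, 0.2028]
ee_rot: [-0.012, 0.973, 0.231, 0.008]
contact_force: [-1.0, -0.0, -1.1]
width: 0.085
```

```bash
python3 st.py
```

```text
pos [542.5 -89.1 202.8] jaw deg 26.7 toolz [ 0.0108  0.0266 -0.9996] F [-1.  -0.  -1.1] M [-0.03  0.04 -0.02] w 85.0 t 39.8833 q6 -0.78
```

play_rows([
  {"fingers": -1,"dx": 0,"dy": 0,"dz": -3,"turn": 0},
  {"fingers": -1,"dx": 0,"dy": 0,"dz": -3,"turn": 0},
  {"fingers": -1,"dx": 0,"dy": 0,"dz": -3,"turn": 0},
])

```text
clock: 40.13
position: [0.5426, -0.0891, 0.1932]
ee_rot: [-0.012, 0.973, 0.231, 0.009]
contact_force: [0.5, 1.2, 0.5]
width: 0.0855
```

```bash
python3 st.py
```

```text
pos [542.6 -89.1 193.2] jaw deg 26.7 toolz [ 0.0115  0.0264 -0.9996] F [0.5 1.2 0.5] M [-0.    0.02  0.  ] w 85.5 t 40.1333 q6 -0.78
```

play_rows([
  {"fingers": -1,"dx": 0,"dy": 0,"dz": -2,"turn": 0},
  {"fingers": -1,"dx": 0,"dy": 0,"dz": -2,"turn": 0},
  {"fingers": -1,"dx": 0,"dy": 0,"dz": -2,"turn": 0},
])

```text
clock: 40.38
position: [0.543, -0.0895, 0.1871]
ee_rot: [-0.011, 0.973, 0.231, 0.009]
contact_force: [0.1, 0.2, 5.4]
width: 0.0853
```

play_rows([
  {"fingers": -1,"dx": 0,"dy": 0,"dz": -2,"turn": 0},
  {"fingers": -1,"dx": 0,"dy": 0,"dz": -2,"turn": 0},
  {"fingers": -1,"dx": 0,"dy": 0,"dz": -2,"turn": 0},
])

```text
clock: 40.63
position: [0.5435, -0.0898, 0.1832]
ee_rot: [-0.01, 0.973, 0.231, 0.01]
contact_force: [-1.5, -0.1, 7.0]
width: 0.0853
```

```bash
python3 st.py; python3 - <<'E'
from h import *
s=get_image('scene');save(s,'s7.png',(110,110,200,210),5)
E
```

```text
pos [543.5 -89.8 183.2] jaw deg 26.7 toolz [ 0.0148  0.0244 -0.9996] F [-1.5 -0.1  7. ] M [-0.03  0.43 -0.01] w 85.3 t 40.6333 q6 -0.78
```

View pics/s7.png

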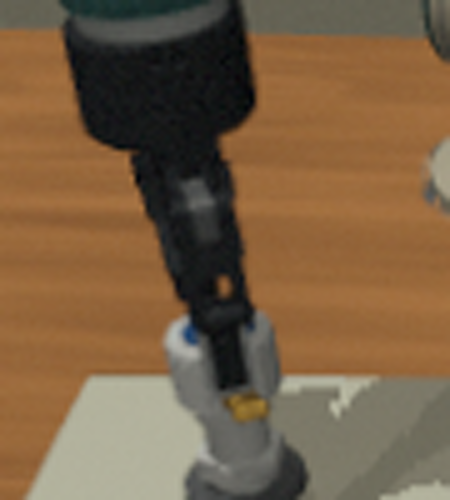

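The near finger rests over the l arm, at about (158,190), and the load is coming mainly through the r arm, which started higher. I keep lowering in small steps.

play_rows([
  {"fingers": -1,"dx": -0.3,"dy": 0,"dz": -3,"turn": 0},
  {"fingers": -1,"dx": -0.3,"dy": 0,"dz": -3,"turn": 0},
  {"fingers": -1,"dx": -0.3,"dy": 0,"dz": -3,"turn": 0},
])

```text
clock: 40.93
position: [0.5441, -0.0899, 0.1783]
ee_rot: [-0.009, 0.973, 0.231, 0.013]
contact_force: [-1.6, 0.5, 9.4]
width: 0.0856
```

```bash
python3 st.py
```

```text
pos [544.1 -89.9 178.3] jaw deg 26.7 toolz [ 0.0209  0.0233 -0.9995] F [-1.6  0.5  9.4] M [0.16 0.27 0.  ] w 85.6 t 40.9333 q6 -0.79
```

play_rows([
  {"fingers": -1,"dx": -0.3,"dy": 0,"dz": -3,"turn": 0},
  {"fingers": -1,"dx": -0.3,"dy": 0,"dz": -3,"turn": 0},
  {"fingers": -1,"dx": -0.3,"dy": 0,"dz": -3,"turn": 0},
])

```text
clock: 41.18
position: [0.5449, -0.0898, 0.1744]
ee_rot: [-0.008, 0.973, 0.231, 0.016]
contact_force: [-2.0, 1.1, 10.9]
width: 0.0853
```

```bash
python3 st.py
```

```text
pos [544.9 -89.8 174.4] jaw deg 26.7 toolz [ 0.0279  0.0223 -0.9994] F [-2.   1.1 10.9] M [ 0.08  0.43 -0.01] w 85.3 t 41.1833 q6 -0.79
```

play_rows([
  {"fingers": -1,"dx": -1,"dy": 0.2,"dz": -3,"turn": 0},
  {"fingers": -1,"dx": -1,"dy": 0.2,"dz": -3,"turn": 0},
  {"fingers": -1,"dx": -1,"dy": 0.2,"dz": -3,"turn": 0},
])

```text
clock: 41.43
position: [0.5448, -0.0899, 0.1714]
ee_rot: [-0.005, 0.973, 0.231, 0.021]
contact_force: [-2.1, 1.4, 11.2]
width: 0.0858
```

```bash
python3 st.py
```

```text
pos [544.8 -89.9 171.4] jaw deg 26.7 toolz [ 0.0382  0.0195 -0.9991] F [-2.1  1.4 11.2] M [ 0.11  0.28 -0.  ] w 85.8 t 41.4333 q6 -0.79
```

play_rows([
  {"fingers": -1,"dx": -1,"dy": 0.2,"dz": -3,"turn": 0},
  {"fingers": -1,"dx": -1,"dy": 0.2,"dz": -3,"turn": 0},
  {"fingers": -1,"dx": -1,"dy": 0.2,"dz": -3,"turn": 0},
])

```text
clock: 41.68
position: [0.545, -0.0898, 0.1688]
ee_rot: [-0.003, 0.973, 0.231, 0.026]
contact_force: [-1.2, 0.4, 10.0]
width: 0.0852
```

```bash
python3 st.py
```

```text
pos [545.  -89.8 168.8] jaw deg 26.7 toolz [ 0.0497  0.0171 -0.9986] F [-1.2  0.4 10. ] M [ 0.18  0.26 -0.02] w 85.2 t 41.6833 q6 -0.79
```

play_rows([
  {"fingers": -1,"dx": -1,"dy": 0,"dz": -5,"turn": 0},
  {"fingers": -1,"dx": -1,"dy": 0,"dz": -5,"turn": 0},
  {"fingers": -1,"dx": -1,"dy": 0,"dz": -5,"turn": 0},
])

```text
clock: 41.93
position: [0.5453, -0.0901, 0.161]
ee_rot: [-0.0, 0.972, 0.231, 0.032]
contact_force: [-2.1, 0.3, 10.7]
width: 0.0855
```

```bash
python3 st.py
```

```text
pos [545.3 -90.1 161. ] jaw deg 26.8 toolz [ 0.0619  0.0149 -0.998 ] F [-2.1  0.3 10.7] M [0.01 0.38 0.03] w 85.5 t 41.9333 q6 -0.79
```

play_rows([
  {"fingers": -1,"dx": -1,"dy": 0,"dz": -5,"turn": 0},
  {"fingers": -1,"dx": -1,"dy": 0,"dz": -5,"turn": 0},
  {"fingers": -1,"dx": -1,"dy": 0,"dz": -5,"turn": 0},
])

```text
clock: 42.18
position: [0.5456, -0.091, 0.1521]
ee_rot: [0.003, 0.972, 0.231, 0.037]
contact_force: [-1.3, -0.9, 9.4]
width: 0.0856
```

```bash
python3 st.py; python3 - <<'E'
from h import *
t,s=get_image('top'),get_image('scene')
a=cv2.resize(t['pixels'][135:215,315:395],(400,400),interpolation=2);b=cv2.resize(s['pixels'][130:210,115:195],(400,400),interpolation=2)
cv2.imwrite('pics/d8.png',np.hstack([a,b])[:,:,::-1])
E
```

```text
pos [545.6 -91.  152.1] jaw deg 26.8 toolz [ 0.0737  0.0115 -0.9972] F [-1.3 -0.9  9.4] M [0.08 0.11 0.06] w 85.6 t 42.1833 q6 -0.8
```

View pics/d8.png

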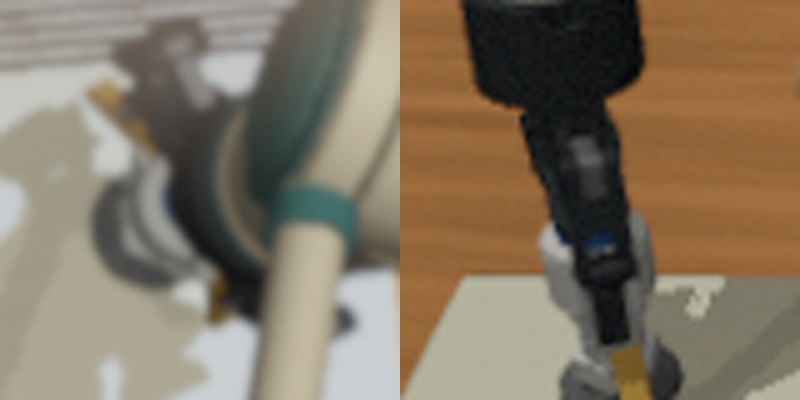

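Both arms are past level. The l arm shows at (95–150, 90–150) in the left (top camera) half of the crop, and the r arm, near (215,300), is a bit steeper. I shift toward the r side so the l finger brings its arm level with the other.

play_rows([
  {"fingers": -1,"dx": -4,"dy": 0,"dz": 0,"turn": 0},
  {"fingers": -1,"dx": -4,"dy": 0,"dz": 0,"turn": 0},
  {"fingers": -1,"dx": -3,"dy": 0,"dz": 0,"turn": 0},
])

```text
clock: 42.53
position: [0.5373, -0.0912, 0.1527]
ee_rot: [0.004, 0.972, 0.231, 0.041]
contact_force: [3.0, -0.3, -0.1]
width: 0.0853
```

```bash
python3 st.py
```

```text
pos [537.3 -91.2 152.7] jaw deg 26.8 toolz [ 0.0811  0.0111 -0.9966] F [ 3.  -0.3 -0.1] M [ 0.06 -0.5  -0.03] w 85.3 t 42.5333 q6 -0.81
```

play_rows([
  {"fingers": -1,"dx": 2,"dy": 0.5,"dz": -4,"turn": 0},
  {"fingers": -1,"dx": 0.5,"dy": 0.5,"dz": -4,"turn": 0},
  {"fingers": -1,"dx": 0,"dy": 0,"dz": -4,"turn": 0},
])

```text
clock: 42.78
position: [0.5406, -0.0911, 0.1432]
ee_rot: [0.006, 0.972, 0.231, 0.043]
contact_force: [-0.3, -0.6, 6.3]
width: 0.0854
```

```bash
python3 st.py
```

```text
pos [540.6 -91.1 143.2] jaw deg 26.8 toolz [ 0.0861  0.0085 -0.9963] F [-0.3 -0.6  6.3] M [0.1  0.02 0.03] w 85.4 t 42.7833 q6 -0.8
```

play_rows([
  {"fingers": -1,"dx": -0.3,"dy": 0.3,"dz": -3,"turn": 0},
  {"fingers": -1,"dx": -0.3,"dy": 0.3,"dz": -3,"turn": 0},
  {"fingers": -0.95,"dx": 0,"dy": 0,"dz": 0,"turn": 0},
  {"fingers": -0.9,"dx": 0,"dy": 0,"dz": 0,"turn": 0},
  {"fingers": -0.85,"dx": 0,"dy": 0,"dz": 0,"turn": 0},
  {"fingers": -0.8,"dx": 0,"dy": 0,"dz": 0,"turn": 0},
], squeeze=20)

```text
clock: 43.28
position: [0.5399, -0.091, 0.1382]
ee_rot: [0.007, 0.972, 0.231, 0.043]
contact_force: [0.4, -0.2, 3.5]
width: 0.0769
```

```bash
python3 st.py
```

```text
pos [539.9 -91.  138.2] jaw deg 26.8 toolz [ 0.0872  0.007  -0.9962] F [ 0.4 -0.2  3.5] M [ 0.06 -0.04 -0.03] w 76.9 t 43.2833 q6 -0.8
```

play_rows([
  {"fingers": -0.77,"dx": 0.8,"dy": 0.3,"dz": 0,"turn": 0},
  {"fingers": -0.74,"dx": 0.8,"dy": 0.3,"dz": 0,"turn": 0},
  {"fingers": -0.7,"dx": 0,"dy": 0,"dz": 0,"turn": 0},
  {"fingers": -0.66,"dx": 0,"dy": 0,"dz": 0,"turn": 0},
  {"fingers": -0.62,"dx": 0,"dy": 0,"dz": 0,"turn": 0},
  {"fingers": -0.58,"dx": 0,"dy": 0,"dz": 0,"turn": 0},
])

```text
clock: 43.78
position: [0.541, -0.0903, 0.1381]
ee_rot: [0.006, 0.972, 0.231, 0.043]
contact_force: [0.3, 0.3, 4.2]
width: 0.0675
```

```bash
python3 st.py
```

```text
pos [541.  -90.3 138.1] jaw deg 26.8 toolz [ 0.0856  0.0071 -0.9963] F [0.3 0.3 4.2] M [ 0.02 -0.03  0.02] w 67.5 t 43.7833 q6 -0.8
```

play_rows([
  {"fingers": -0.54,"dx": 0,"dy": 0,"dz": 0,"turn": 0},
  {"fingers": -0.5,"dx": 0,"dy": 0,"dz": 0,"turn": 0},
  {"fingers": -0.46,"dx": 0,"dy": 0,"dz": 0,"turn": 0},
  {"fingers": -0.42,"dx": 0,"dy": 0,"dz": 0,"turn": 0},
  {"fingers": -0.38,"dx": 0,"dy": 0,"dz": 0,"turn": 0},
  {"fingers": -0.3,"dx": 0,"dy": 0,"dz": 0,"turn": 0},
  {"fingers": -0.3,"dx": 0,"dy": 0,"dz": 0,"turn": 0},
])

```text
clock: 44.37
position: [0.5419, -0.09, 0.1387]
ee_rot: [0.007, 0.972, 0.231, 0.043]
contact_force: [0.7, 0.4, 3.2]
width: 0.0621
```

```bash
python3 st.py
```

```text
pos [541.9 -90.  138.7] jaw deg 26.8 toolz [ 0.0875  0.0074 -0.9961] F [0.7 0.4 3.2] M [0.07 0.01 0.01] w 62.1 t 44.3667 q6 -0.8
```

play_rows([
  {"fingers": 0,"dx": 0,"dy": 0,"dz": 0,"turn": 0},
  {"fingers": 0,"dx": 0,"dy": 0,"dz": 0,"turn": 0},
  {"fingers": 0,"dx": 0,"dy": 0,"dz": 0,"turn": 0},
  {"fingers": 0,"dx": 0,"dy": 0,"dz": 0,"turn": 0},
], squeeze=40)

```text
clock: 44.7
position: [0.5423, -0.0898, 0.1391]
ee_rot: [0.006, 0.972, 0.231, 0.044]
contact_force: [0.5, 0.4, 3.4]
width: 0.0609
```

```bash
python3 st.py; python3 - <<'E'
from h import *
t,s=get_image('top'),get_image('scene')
a=cv2.resize(t['pixels'][135:215,315:395],(400,400),interpolation=2);b=cv2.resize(s['pixels'][150:220,125:195],(400,400),interpolation=2)
cv2.imwrite('pics/d9.png',np.hstack([a,b])[:,:,::-1])
E
```

```text
pos [542.3 -89.8 139.1] jaw deg 26.8 toolz [ 0.0884  0.0077 -0.9961] F [0.5 0.4 3.4] M [-0.01  0.04  0.02] w 60.9 t 44.7 q6 -0.8
```

View pics/d9.png

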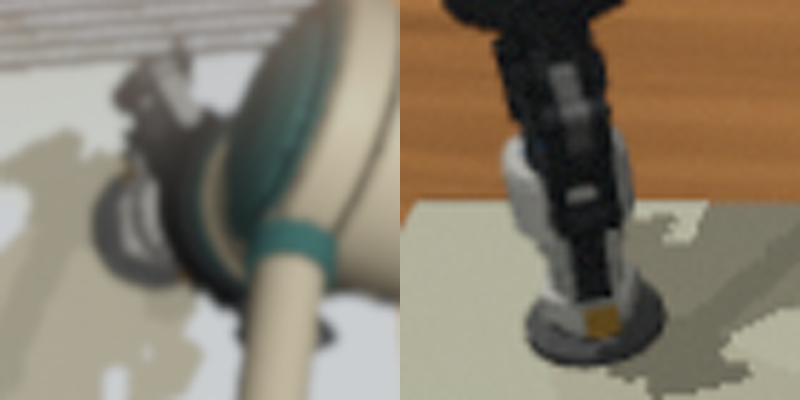

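Both arms are now nearly vertical between the fingers, and the opening reads 60.9 mm. I nudge each way to seat both on their stops.

play_rows([
  {"fingers": 0,"dx": 1.8,"dy": 0.9,"dz": 0,"turn": 0},
  {"fingers": 0,"dx": 1.8,"dy": 0.9,"dz": 0,"turn": 0},
  {"fingers": 0,"dx": 1.8,"dy": 0.9,"dz": 0,"turn": 0},
], squeeze=50)

```text
clock: 45.05
position: [0.5419, -0.0898, 0.1391]
ee_rot: [0.008, 0.972, 0.233, 0.037]
contact_force: [-4.4, -2.7, 6.8]
width: 0.06
```

```bash
python3 st.py
```

```text
pos [541.9 -89.8 139.1] jaw deg 27.0 toolz [ 0.0762  0.0021 -0.9971] F [-4.4 -2.7  6.8] M [-0.35  0.53 -0.03] w 60.0 t 45.05 q6 -0.79
```

play_rows([
  {"fingers": 0,"dx": 0,"dy": 0,"dz": 0,"turn": 0},
  {"fingers": 0,"dx": -1.8,"dy": -0.9,"dz": 0,"turn": 0},
  {"fingers": 0,"dx": -1.8,"dy": -0.9,"dz": 0,"turn": 0},
  {"fingers": 0,"dx": -1.8,"dy": -0.9,"dz": 0,"turn": 0},
])

```text
clock: 45.38
position: [0.5416, -0.0902, 0.1393]
ee_rot: [0.007, 0.972, 0.231, 0.043]
contact_force: [6.2, 4.1, 0.4]
width: 0.0601
```

```bash
python3 st.py
```

```text
pos [541.6 -90.2 139.3] jaw deg 26.8 toolz [ 0.0875  0.0074 -0.9961] F [6.2 4.1 0.4] M [ 0.48 -0.64  0.03] w 60.1 t 45.3833 q6 -0.8
```

play_rows([
  {"fingers": 0,"dx": 0,"dy": 0,"dz": 0,"turn": 0},
  {"fingers": -0.6,"dx": 0,"dy": 0,"dz": 0,"turn": 0},
  {"fingers": -1,"dx": 0,"dy": 0,"dz": 0,"turn": 0},
  {"fingers": -1,"dx": 0,"dy": 0,"dz": 0,"turn": 0},
  {"fingers": -1,"dx": 0,"dy": 0,"dz": 0,"turn": 0},
  {"fingers": -1,"dx": 0,"dy": 0,"dz": 0,"turn": 0},
], squeeze=20)

```text
clock: 45.88
position: [0.5378, -0.0899, 0.1359]
ee_rot: [0.005, 0.972, 0.231, 0.039]
contact_force: [-0.1, 1.2, -0.6]
width: 0.0856
```

```bash
python3 st.py
```

```text
pos [537.8 -89.9 135.9] jaw deg 26.8 toolz [ 0.0783  0.0087 -0.9969] F [-0.1  1.2 -0.6] M [-0.05  0.03  0.02] w 85.6 t 45.8833 q6 -0.8
```

play_rows([
  {"fingers": -1,"dx": 0,"dy": 0,"dz": 4,"turn": 0},
  {"fingers": -1,"dx": 0,"dy": 0,"dz": 8,"turn": 0},
  {"fingers": -1,"dx": 0,"dy": 0,"dz": 12,"turn": 0},
  {"fingers": -1,"dx": 0,"dy": 0,"dz": 12,"turn": 0},
  {"fingers": -1,"dx": 0,"dy": 0,"dz": 12,"turn": 0},
  {"fingers": -1,"dx": 0,"dy": 0,"dz": 15,"turn": 0},
  {"fingers": -1,"dx": 0,"dy": 0,"dz": 15,"turn": 0},
  {"fingers": -1,"dx": 0,"dy": 0,"dz": 15,"turn": 0},
  {"fingers": -1,"dx": 0,"dy": 0,"dz": 15,"turn": 0},
  {"fingers": -1,"dx": 0,"dy": 0,"dz": 15,"turn": 0},
  {"fingers": -1,"dx": -15,"dy": 0,"dz": 15,"turn": 0},
  {"fingers": -1,"dx": -20,"dy": 15,"dz": 10,"turn": 0},
  {"fingers": -1,"dx": -20,"dy": 20,"dz": 0,"turn": 0},
  {"fingers": -1,"dx": -20,"dy": 20,"dz": 0,"turn": 0},
  {"fingers": -1,"dx": -20,"dy": 20,"dz": 0,"turn": 0},
  {"fingers": -1,"dx": -20,"dy": 20,"dz": 0,"turn": 0},
  {"fingers": -1,"dx": -10,"dy": 10,"dz": 0,"turn": 0},
  {"fingers": -1,"dx": 0,"dy": 0,"dz": 0,"turn": 0},
])

```text
clock: 47.38
position: [0.4077, 0.0166, 0.3034]
ee_rot: [0.008, 0.972, 0.229, 0.045]
contact_force: [-0.3, -0.3, 0.0]
width: 0.0856
```

```bash
python3 st.py; python3 - <<'E'
from h import *
t,s=get_image('top'),get_image('scene')
b,n,m=blob(s,*BL,(153.1,175.8),12);print(b,n,atz(s,[b],.1903))
for im,nm in((t,'t'),(s,'s')):
  for l in('modem','wrench','jar'): print(nm,l,[(round(q['p'],2),np.round(q['xy']).tolist()) for q in masks_of(im,l)[:1]])
a=cv2.resize(t['pixels'][135:215,315:395],(400,400),interpolation=2);b=cv2.resize(s['pixels'][150:220,120:190],(400,400),interpolation=2)
cv2.imwrite('pics/d10.png',np.hstack([a,b])[:,:,::-1])
E
```

```text
pos [407.7  16.6 303.4] jaw deg 26.6 toolz [ 0.0913  0.0043 -0.9958] F [-0.3 -0.3  0. ] M [-0.02  0.06  0.02] w 85.6 t 47.3833 q6 -0.61
[153.35897436 175.06410256] 78 [[ 0.53718957 -0.08971904  0.1903    ]]
t modem [(0.86, [225.0, 115.0])]
t wrench [(0.73, [260.0, 260.0])]
t jar [(0.89, [134.0, 156.0])]
s modem [(0.78, [272.0, 294.0])]
s wrench [(0.51, [241.0, 203.0])]
s jar [(0.96, [367.0, 260.0])]
```

The picture limit is reached, so I check by numbers: disc height from both cameras, and where brass shows compared with a model of hanging arms.

```bash
python3 - <<'E'
from h import *
t,s=get_image('top'),get_image('scene')
p,n,mt=blob(t,*BL,proj(t,[.541,-.0885,.1903])[0],14);q,m,ms=blob(s,*BL,(153.1,175.8),12)
r=tri([t,s],[p,q],[.54,-.088,.19]);print(p,n,q,m,r.x.round(4),r.fun.round(2))
print('pred',proj(t,[.541,-.0885,.1903]),proj(s,[.541,-.0885,.1903]))
yx=lambda m:[np.nonzero(m.any(k))[0][[0,-1]].tolist() for k in(0,1)]
print('blob ext',yx(mt),yx(ms))
c=np.array([.541,-.0885,.1748]);y=np.radians(-63.2);d=np.array([-np.sin(y),np.cos(y),0]);x=np.array([np.cos(y),np.sin(y),0])
for nm,im in(('t',t),('s',s)):
  h=cv2.cvtColor(im['pixels'],cv2.COLOR_RGB2HSV);b=cv2.inRange(h,np.array((14,110,60)),np.array((30,255,255)))
  k=np.zeros_like(b);cv2.circle(k,tuple(int(v) for v in proj(im,c)[0]),32 if nm=='s' else 40,255,-1);b&=k
  no,lab,st,ce=cv2.connectedComponentsWithStats(b)
  print(nm,[(st[i].tolist(),ce[i].round(1).tolist()) for i in range(1,no) if st[i,4]>3])
  for g,a in(('l',1),('r',-1)):
    for an in(2.356,2.2,2.0):
      e=np.pi/4-an;u=a*d*np.cos(e)+np.array([0,0,np.sin(e)]);w=a*d*-np.sin(e)+np.array([0,0,np.cos(e)])
      P=[c+a*d*.027-[0,0,.003]+u*l+w*.0035*o+x*.007*z for l in(.01,.058) for o in(1,-1) for z in(1,-1)]
      pp=proj(im,P);print(' ',g,an,'cols',pp[:,0].min().round(1),pp[:,0].max().round(1),'rows',pp[:,1].min().round(1),pp[:,1].max().round(1))
E
```

```text
[355.23493976 175.63855422] 166 [153.27848101 175.05063291] 79 [ 0.54   -0.0888  0.1921] [ 0.02 -0.    0.02  0.  ]
pred [[354.89909311 175.24204962]] [[153.39750655 175.95505405]]
blob ext [[348, 362], [169, 182]] [[147, 160], [172, 178]]
t [([346, 164, 3, 2, 4], [347.0, 164.5]), ([359, 187, 4, 3, 7], [360.7, 188.3])]
  l 2.356 cols 337.8 349.4 rows 163.0 171.6
  l 2.2 cols 336.0 349.0 rows 162.3 168.1
  l 2.0 cols 334.0 348.5 rows 158.0 167.3
  r 2.356 cols 349.2 361.4 rows 184.9 192.5
  r 2.2 cols 351.1 361.8 rows 185.5 195.9
  r 2.0 cols 353.8 362.4 rows 186.4 200.1
s [([122, 149, 65, 42, 1529], [153.7, 167.8]), ([154, 185, 10, 24, 135], [158.5, 196.4])]
  l 2.356 cols 154.1 163.4 rows 190.7 210.2
  l 2.2 cols 154.2 164.1 rows 191.2 211.9
  l 2.0 cols 154.4 164.9 rows 191.7 213.4
  r 2.356 cols 150.0 159.0 rows 179.1 197.9
  r 2.2 cols 149.8 158.3 rows 178.5 195.9
  r 2.0 cols 149.6 157.3 rows 177.8 192.7
```

```bash
python3 -c "
from rig import *
print(get_state()['clock'],abs(get_state()['qd']).max());print(sign_off())"
```

```text
47.8833 0.005746365982203324
the job is handed in; nothing more can be done
None
```

The cap is home on the adapter with both cam arms down at their stops. I handed the job in at 47.9 s of the 72 s, with the gripper open and well clear.

**Pressing:** I set the larger white and brass cap on the adapter and felt the seal give. The hard stop came with the tool point (TCP) at 177.1 mm, which puts the lip at about 185.3 mm.
- **First hold, cap in the grip:** the wrist read about 18 N, or about 21 N on the lip once the roughly 3 N of hanging cap is added. That was too close to the lower limit.
- **Second hold, shut fingertips on the cap's top:** 20.5 to 23.6 N for about 0.6 s. No reading went above 28 N, but I only read the force at the end of each call.

**Arms:** I opened the fingers, straddled the cap and swung both arms down, then closed in until neither arm gave when nudged either way. The opening read 60.0 mm against the 61 mm given. About 1 mm under is normal for this gripper when it is squeezing.

**Last checks:**
- **Arms:** the brass visible in both cameras fits arms hanging straight down and shows neither sticking out.
- **Bystanders:** the modem, wrench and jar show within 1–4 pixels of where they started.
- **Disagreement:** triangulation puts the cap's top at 192.1 mm, against 190.3 mm expected from touch. I put this down to calibration, because the same method read about 1 mm high on the table.
- **Sideways shift:** the cap also moved about 2 mm during locking, which is within its clearance and toward the adapter axis.

**Weak points:**
- The tool tilted up to 5° while pressing and swinging.
- Around mid-swing the r arm was ahead of the l arm, by roughly 0.3 to 0.4 rad, before I evened them out.
- The 12-picture limit was reached, so the final state was checked by numbers only.

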